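# Press the proud terminal of an earth bar home in the lever press

### The arm

A 6-joint arm with a two-finger parallel gripper is mounted at the origin on the work surface. World frame = base frame: x ahead of the robot, y to its left, z up, the work surface at z = 0. Lengths are in m, angles in rad, forces in N, time in s.
With the tool pointing down it reaches from about 0.325 to 0.925 m from the base axis. Payload 3.1 kg.
Tool frame: the origin (TCP) lies on the centre line of the jaws, within the pads' length; the fingertips stand 17 mm ahead of it and the grasp point (between the pads) lies 2 mm behind it; z points along the fingers, y is the direction in which the jaws open and shut (so a half turn about z gives the same grasp; the last joint's range is limited). The gripper opens to 85 mm and grips with 20 to 120 N. Pads are 22 mm wide; open, the fingers measure 114 mm over their backs; the gripper's body (76 mm by 85 mm) begins 54 mm behind the grasp point. The pads swing forward as they close: fully open they stand 13 mm farther back than shut.
Start: joints at [-1.386, 0.217, 1.613, -0, 1.311, -0.112], TCP at [0.183, -0.598, 0.248] pointing down, gripper open.
Joint ranges: [-2.75, 2.75], [-0.78, 2.1], [0.31, 2.55], [-1.13, 4.27], [0.13, 2.63], [-2.58, 2.58]. Speed limits (rad/s): [2.79, 2.79, 3.14, 3.14, 3.14, 3.14].

### API

Orientations are given as a rotation vector (axis times angle).
In Python, from cell import env, get_image, calibration, sign_off gives the robot as it stands.
- The arm moves only by the shell command python3 -m jog 'ROWS'. ROWS is JSON, a list of rows, each an object of numbers: "x", "y", "z": the shift along the tool's x, y, z in m; "wx", "wy", "wz": the turn, a rotation vector about the tool's x, y, z in rad; "jaw": the opening in per cent of the stroke, from 0 (shut) to 100 (fully open). In form: [{"x": .., "y": .., "z": .., "wx": .., "wy": .., "wz": .., "jaw": ..}, ...]. A call has exactly 5 rows; each row shifts and turns the pose as measured when the row begins, along the tool's axes as they then stand; what a row does not reach is not made up. A row lasts 1/8 s, in which the tool goes at most 62.5 mm and 10.7 degrees, less where a joint would pass 70% of its speed; a pose out of reach is approached as far as the arm can. A call with a gripper value outside its range is refused whole. The fingers move at their own pace and stop on an object; the grip force is fixed at half the most. Time passes only in rows, so rows that do not move let the fingers close, or fill a call up. It gives the time, the measured TCP pose, the force and the opening at its end, in the units of the state.
- env.sense(): the state, without advancing time (a new reading comes with each control period).
- get_image(name): name is "side" or "top" or "wrist"; returns the picture (400x640x3 uint8, blue, green, red); there is no depth.
- calibration(name): a dict with "K" (3x3 intrinsics, pixels), "view" (4x4, takes a point from world to camera coordinates); the wrist camera has in their place "T_tool_cam" (4x4, takes a point from camera to tool coordinates, whose origin is the TCP and whose axes are the flange's). Camera axes: x right, y down, z forward; pixel columns grow to the right and rows downward; lengths in m; the calibration is good to about 2 mm. A picture is of the moment at which its call begins: read the wrist's pose just before it. calibration takes no time and is no camera call.
- sign_off(): hands the job in, once; it reports no verdict.
The state is a dict: "clock": time; "q": joint angles; "joint_velocities": joint speeds; "joint_torque": joint torques, N m; "position": TCP position; "tool_rot": TCP orientation; "wrist_force": force on the tool from outside, world axes, zero at the start; "wrist_torque": the same for the moment, N m; "opening": finger opening in m.
Only numpy, scipy, OpenCV 4.12 (cv2) and the standard library are available. Lean on these libraries where they do the work, as an engineer would, in place of code of your own. Each camera call takes 0.05 s, during which the arm holds its last target.

### The job

The aluminium earth bar has two brass terminals and one of them still stands proud: lay the bar flat on the bed of the lever press with that terminal squarely under the ram, swing the handle all the way down to its stop so that the terminal is pressed home, and ease the handle back up under control to its rest instead of letting it fly. Then take the bar out and leave it lying flat in the steel tray, terminals upward, without knocking or shifting the mug, the handheld radio, the hand microphone or the headphones.

Things in the scene. Friction and masses are not known exactly. Their poses are not given: they have to be found in the camera images.
- press: Grey cast C-frame bench lever press, fixed. Origin on the bench straight below the ram axis, z up. Column on its -y side: x -25 to +25, y -138 to -68 mm. Head over the bed: x -28 to +28, y -138 to +47, z 140 to 230 mm; the ram sticks out above it to 267 mm, the handle's end at rest to 325 mm. So the throat is open to -x, +x and +y. The handle is on the +x side
- bed_point (a point): on the ram axis, on top of the flat steel bed, 50 mm above the bench. Bed: x -85 to +85, y -45 to +45 mm. Two 6 mm high guides stand on it: back fence with its face at y = -21 (x -82 to +82), end stop with its face at x = +27 (y -15 to +15). A bar along x touching both has its terminal within 3 mm of the ram axis and overhangs the bed towards -x; set it down a little short of them, not on top
- ram_face (a point): centre of the flat 28 mm round lower face of the ram (a 24 mm square steel bar), on the press axis; at rest 42 mm above the bed; it moves straight down, 24 mm per radian of the handle, to 15 mm above the bed at the handle's stop
- handle (a joint): handle angle, rad: 0 at rest (35 degrees above level, pointing to the press's +y), grows as it swings down, 1.13 at its lower stop (30 degrees below level). A return spring lifts it: about 3 N at the grip at rest, 6 N at the stop; pressing the terminal in adds about 8 N. Let go when low, it flies up fast (over 4 rad/s)
- handle_grip (a point): point on the centre line of the handle's black round grip (25 mm thick, 70 mm long), 185 mm from the pivot; the grip reaches 220 mm from the pivot, and from the grip to the hub runs a 13 mm round rod
- handle_pivot (a point): pivot of the handle, fixed on the press at (48, -36, 185) mm in its frame: the handle swings about the press's x axis through this point, in the plane x = 48 mm of the press
- bar: loose aluminium earth bar lying flat, 170 x 40 x 10 mm, about 0.2 kg; origin at the centre of its underside, x along it. Brass terminals (24 mm round flanges, 5 mm thick) at x = +60 and -60 mm: the one at -60 is home already (top 15 mm above the underside), the one at +60 stands proud on its shank (top 21 to 23 mm above). It takes some 60 N to move in
- terminal_top (a point): centre of the top of the proud terminal, on the bar's +x end
- terminal (a joint): how far that terminal has been pressed into the bar, m: 0 to 0.002 at the start, 0.008 fully home with its flange on the bar
- tray: shallow steel tray fixed on the bench, 230 x 140 x 20 mm outside, walls and floor 4 mm; origin at the centre of its underside, long side along x
- mug: bystander: steel mug, 80 mm across, 90 mm tall, handle to its +y, origin at the centre of its underside
- handheld: bystander: black handheld radio standing upright, 36 x 58 x 125 mm with a stub aerial up to 220 mm, origin at the centre of its underside
- fistmic: bystander: black hand microphone lying flat, 90 x 56 x 32 mm, origin at the centre of its underside, length along x
- headphones: bystander: black headphones lying down; ear cups 72 mm high at y = -101 to +101 mm, headband reaching to x = +145 mm; origin under the middle between the cups
There are look-alikes about, which are no part of the job. What is meant by the bar is not black or red, and is the smaller of those in its own colour.

How it is judged:
On the way, in this order (a step that is already met when the one before it is completed fails the run):
1. the bar lies flat on the press bed, its still proud terminal within 8 mm of the ram axis (horizontal distance between terminal_top and ram_face below 0.008 m and height (world z) of bar between 0.046 and 0.053 m and angle between bar's own z axis and vertical below 0.05 rad and value of joint terminal below 0.004 m and value of joint handle below 0.1 rad), for 0.2 s.
2. the handle is down at its stop (within 0.06 rad) and the terminal is pressed home (within 1.5 mm) (value of joint handle above 1.07 rad and value of joint terminal above 0.0065 m), for 0.1 s.
3. the handle is back up at rest (within 0.08 rad), the bar still on the bed (value of joint handle below 0.08 rad and height (world z) of bar above 0.044 m), for 0.1 s.
At the end, for the whole second after the job is handed in: the bar lies still and flat on the floor of the tray (centre within 60 mm of the tray's, underside within 4 mm of its floor, within 0.06 rad of level, terminals upward), its terminal home within 1.5 mm, the handle up at rest within 0.08 rad, the robot clear (z of bar in the frame of tray between 0.001 and 0.008 m and horizontal distance between bar and tray below 0.06 m and angle between bar's own z axis and vertical below 0.06 rad and linear speed of bar below 0.02 m/s and value of joint terminal above 0.0065 m and value of joint handle below 0.08 rad); the robot touches nothing.
It fails at once if the handle flies back up (faster than 3 rad/s) (velocity of joint handle below -3 rad/s).
It fails at once if the mug is shifted by more than 25 mm or tipped by more than 0.4 rad (distance of mug from where it was at the start of the episode above 0.025 m or angle between mug's own z axis and vertical above 0.4 rad).
It fails at once if the handheld radio is shifted by more than 25 mm or tipped by more than 0.4 rad (distance of handheld from where it was at the start of the episode above 0.025 m or angle between handheld's own z axis and vertical above 0.4 rad).
It fails at once if the hand microphone is shifted by more than 25 mm or tipped by more than 0.4 rad (distance of fistmic from where it was at the start of the episode above 0.025 m or angle between fistmic's own z axis and vertical above 0.4 rad).
It fails at once if the headphones are shifted by more than 25 mm or tipped by more than 0.4 rad (distance of headphones from where it was at the start of the episode above 0.025 m or angle between headphones's own z axis and vertical above 0.4 rad).
It also fails if it takes over 70 s, if anything falls off the work surface, if the arm or the gripper's body presses on something with over 40 N, if the wrist force passes 120 N, or if a joint passes its speed limit or range.

## Working session

There is one attempt and no reset: what is moved stays moved. The work goes in short steps, Python scripts to look and compute and a shell command to move; the robot and the scene stay as the last step left them, time stands still between calls to the robot, and variables do not carry over. Pictures are saved under pics/ and viewed, and the job is handed in when it is done.

```bash
ls; mkdir -p pics
python3 - <<'E'
from cell import env,get_image,calibration
import cv2
s=env.sense();print(s)
for n in("top","side","wrist"):
    cv2.imwrite(f"pics/{n}0.png",get_image(n));print(n,calibration(n))
E
```

```text
pics
{'clock': 0.0, 'q': array([-1.38621891e+00,  2.17756095e-01,  1.61491538e+00, -1.83796417e-06,
        1.31129403e+00, -1.12199087e-01]), 'joint_velocities': array([-0.0005596 , -0.00171949, -0.00121846, -0.0009051 , -0.00017356,
       -0.00070077]), 'joint_torque': array([-1.15225671e-04, -3.96846807e+01, -3.03851974e+01, -1.23972180e-05,
        9.88884014e-03,  2.00222260e-06]), 'position': array([ 0.18265439, -0.59691403,  0.24697681]), 'tool_rot': array([-3.10472330e+00, -4.64116686e-01,  1.37541340e-04]), 'wrist_force': array([-0.44587206,  0.22484958, -0.29427557]), 'wrist_torque': array([-0.03162432,  0.03357578, -0.03394202]), 'opening': 0.08550625615204846}
top {'K': array([[403.10169979,   0.        , 318.12539165],
       [  0.        , 403.10169979, 192.67839071],
       [  0.        ,   0.        ,   1.        ]]), 'view': array([[ 0.10125421, -0.99484199,  0.00608196,  0.11476604],
       [-0.97021039, -0.10009598, -0.22061868,  0.60712591],
       [ 0.2200895 ,  0.01643779, -0.97534118,  1.42780213],
       [ 0.        ,  0.        ,  0.        ,  1.        ]])}
[... 243 characters left out ...]
[-0.45062097,  0.60986309, -0.65192618,  0.26936992],
       [ 0.3827888 , -0.52773049, -0.75826991,  1.16368026],
       [ 0.        ,  0.        ,  0.        ,  1.        ]])}
wrist {'K': array([[275.30267707,   0.        , 322.45993203],
       [  0.        , 275.30267707, 199.54247946],
       [  0.        ,   0.        ,   1.        ]]), 'T_tool_cam': array([[-7.10598146e-05, -9.65719572e-01, -2.59587565e-01,
         6.49454111e-02],
       [ 9.99999960e-01, -1.39792183e-04,  2.46314708e-04,
         6.97934850e-04],
       [-2.74159247e-04, -2.59587537e-01,  9.65719543e-01,
        -1.25465265e-01],
       [ 0.00000000e+00,  0.00000000e+00,  0.00000000e+00,
         1.00000000e+00]])}
```

View pics/top0.png

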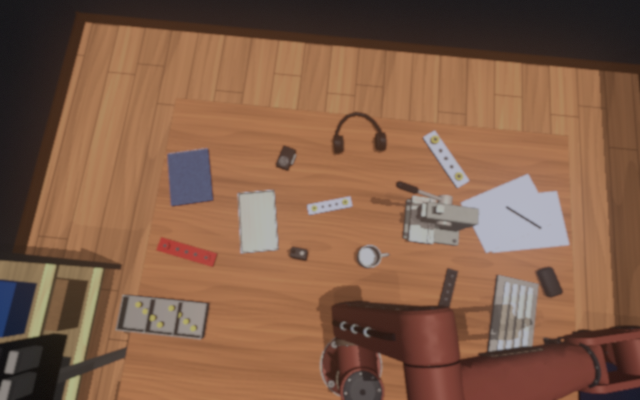

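View pics/side0.png

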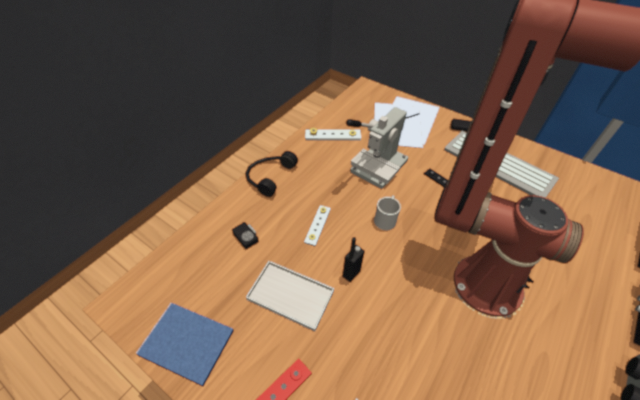

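View pics/wrist0.png

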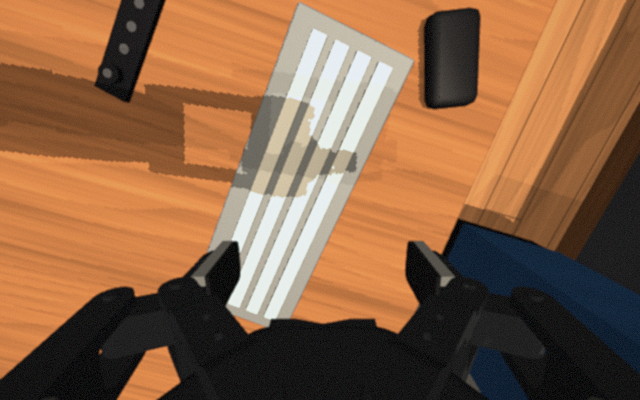

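The top view shows the small pale bar at (330,206), a larger one at (446,158), the tray at (258,222), the press at (435,220), the mug at (369,257) and the radio at (298,254). The microphone is at (286,158) and the headphones at (358,135). Next I zoom in.

```bash
cat > h.py <<'E'
import numpy as np,cv2
from scipy.spatial.transform import Rotation as R
from cell import env,get_image,calibration
def cam(n,s=None):
    c=calibration(n);K=c["K"]
    if n=="wrist":
        s=s or env.sense();T=np.eye(4);T[:3,:3]=R.from_rotvec(s["tool_rot"]).as_matrix();T[:3,3]=s["position"]
        V=np.linalg.inv(T@c["T_tool_cam"])
    else: V=c["view"]
    return K,V
def ray(C,u,v):
    K,V=C;d=V[:3,:3].T@np.linalg.inv(K)@[u,v,1];o=-V[:3,:3].T@V[:3,3];return o,d
def onz(C,u,v,z):
    o,d=ray(C,u,v);return o+d*(z-o[2])/d[2]
def proj(C,p):
    K,V=C;q=K@(V[:3,:3]@np.array(p)+V[:3,3]);return q[:2]/q[2]
def tri(C1,p1,C2,p2):
    o1,d1=ray(C1,*p1);o2,d2=ray(C2,*p2);A=np.stack([d1,-d2],1)
    t=np.linalg.lstsq(A,o2-o1,rcond=None)[0];a=o1+d1*t[0];b=o2+d2*t[1];return (a+b)/2,np.linalg.norm(a-b)
E
python3 - <<'E'
import cv2
t=cv2.imread("pics/top0.png");s=cv2.imread("pics/side0.png")
cv2.imwrite("pics/top_press.png",cv2.resize(t[120:270,360:500],None,fx=4,fy=4,interpolation=cv2.INTER_CUBIC)[:600])
cv2.imwrite("pics/top_bar.png",cv2.resize(t[110:270,225:400],None,fx=3.7,fy=3.7,interpolation=cv2.INTER_CUBIC)[:600])
cv2.imwrite("pics/side_press.png",cv2.resize(s[90:240,290:450],None,fx=4,fy=4,interpolation=cv2.INTER_CUBIC)[:600])
E
```

```text
(no output)
```

View pics/top_press.png

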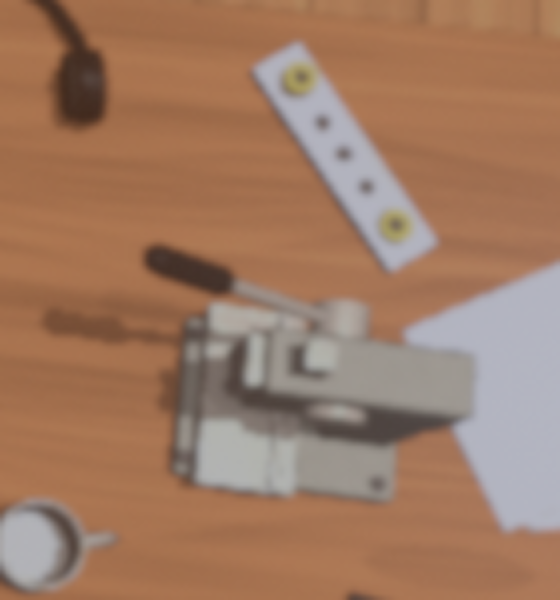

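View pics/top_bar.png

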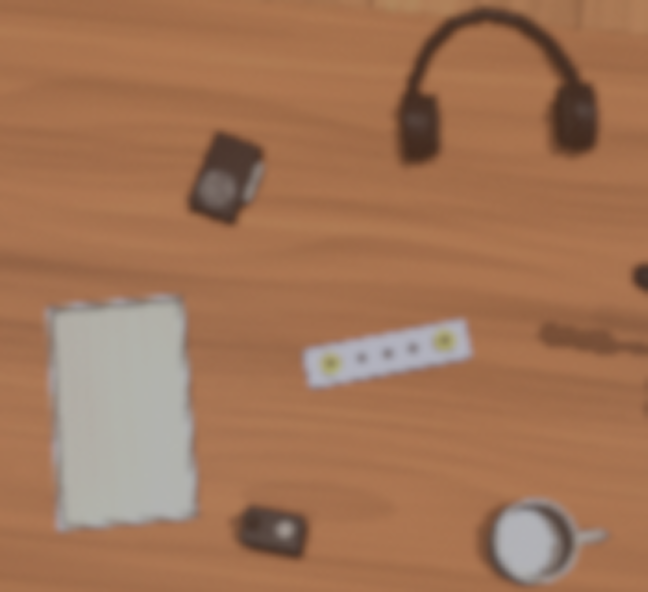

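View pics/side_press.png

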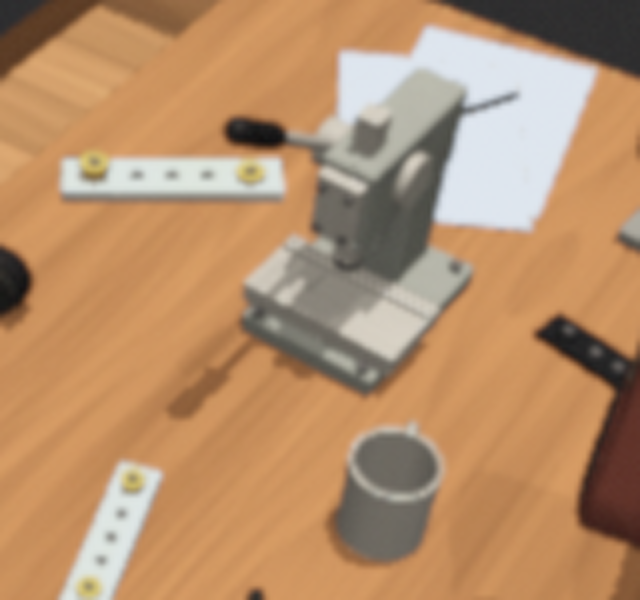

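Run:
```python
from h import *
t=cv2.imread("pics/top0.png");s=cv2.imread("pics/side0.png")
T=cam("top");S=cam("side")
p=lambda n,C,u,v,z:print(n,onz(C,u,v,z).round(4))
def tp(x,y):return 225+x/3.7,110+y/3.7
def pp(x,y):return 360+x/4,120+y/4
# bar: quick mask
def bar(img,C,x0,y0,x1,y1,z):
    c=img[y0:y1,x0:x1];h=cv2.cvtColor(c,cv2.COLOR_BGR2HSV)
    m=((h[...,1]<60)&(h[...,2]>120)).astype(np.uint8)
    m=cv2.morphologyEx(m,cv2.MORPH_CLOSE,np.ones((7,7)))
    cs,_=cv2.findContours(m,0,1);k=max(cs,key=cv2.contourArea)
    b=cv2.boxPoints(cv2.minAreaRect(k))+[x0,y0]
    w=np.array([onz(C,*q,z)[:2] for q in b]);print(b.round(1).tolist(),w.round(3).tolist(),w.mean(0),[np.linalg.norm(w[i]-w[i-1]).round(3) for i in range(4)])
bar(t,T,295,185,365,225,.010)
bar(t,T,415,125,475,192,.010)
bar(s,S,300,200,335,250,.010)
bar(t,T,225,180,290,262,.010)
for n,a in dict(t_left=(331,362),t_right=(445,341)).items(): p(n,T,*tp(*a),.018)
h=lambda a:(290+a[0]/4,90+a[1]/4)
for n,a in dict(t_far=(132,482),t_near=(88,586)).items(): p(n,S,*h(a),.018)
p("mug",T,*tp(533,540),.09);p("radio",T,*tp(275,532),.125);p("mic",T,*tp(226,178),.03)
for n,a in dict(cupL=(418,127),cupR=(575,118)).items():p(n,T,*tp(*a),.07)
p("band",T,*tp(490,12),.02)
# press bed corners
for n,a in dict(bl=(195,482),br=(296,495),tl=(208,302)).items():p("bed"+n,T,*pp(*a),.05)
p("ramtop",T,*pp(322,355),.267);p("handleend",T,*pp(150,255),.31)
print(tri(T,pp(152,256),S,h((232,131))))
```

```text
[[305.8, 203.8], [350.3, 195.3], [352.5, 206.6], [308.0, 215.1]] [[0.557, 0.219], [0.608, 0.053], [0.564, 0.041], [0.514, 0.207]] [0.56085074 0.12983367] [np.float64(0.044), np.float64(0.174), np.float64(0.045), np.float64(0.173)]
[[421.5, 137.4], [434.3, 128.6], [469.7, 180.2], [456.9, 188.9]] [[0.872, -0.21], [0.915, -0.259], [0.715, -0.405], [0.675, -0.356]] [ 0.7943488  -0.30741108] [np.float64(0.245), np.float64(0.065), np.float64(0.247), np.float64(0.063)]
[[303.2, 241.8], [319.8, 203.1], [331.2, 207.9], [314.6, 246.7]] [[0.557, 0.222], [0.612, 0.049], [0.565, 0.044], [0.515, 0.215]] [0.56228538 0.13251549] [np.float64(0.043), np.float64(0.181), np.float64(0.047), np.float64(0.178)]
[[235.7, 192.2], [273.8, 189.4], [278.2, 250.4], [240.1, 253.1]] [[0.575, 0.493], [0.6, 0.348], [0.37, 0.303], [0.346, 0.443]] [0.4727349  0.39679146] [np.float64(0.234), np.float64(0.147), np.float64(0.235), np.float64(0.142)]
t_left [0.5432 0.1848 0.018 ]
t_right [0.5771 0.0701 0.018 ]
t_far [0.5784 0.0766 0.018 ]
t_near [0.5432 0.1913 0.018 ]
mug [ 0.3779 -0.0263  0.09  ]
radio [0.358  0.2176 0.125 ]
mic [0.7247 0.3142 0.03  ]
cupL [0.7872 0.12   0.07  ]
cupR [ 0.8137 -0.0402  0.07  ]
band [0.9442 0.0531 0.02  ]
bedbl [ 0.4517 -0.1718  0.05  ]
bedbr [ 0.4492 -0.2644  0.05  ]
bedtl [ 0.6216 -0.1752  0.05  ]
ramtop [ 0.535  -0.2196  0.267 ]
handleend [ 0.5912 -0.0709  0.31  ]
(array([ 0.59216853, -0.07210377,  0.30933913]), np.float64(0.0029163060862031974))
```

```bash
cat > plan.py <<'E'
# usage: plan.py x y z yawdeg nrows jaw  -> suggested rows (tool axes), tool pointing down
import sys,json
from h import *
x,y,z,yaw,n,j=map(float,sys.argv[1:7]);n=int(n)
s=env.sense();p=s["position"].copy();r=R.from_rotvec(s["tool_rot"])
a=np.radians(yaw);g=R.from_matrix(np.array([[np.cos(a),np.sin(a),0],[np.sin(a),-np.cos(a),0],[0,0,-1]]))
w=(r.inv()*g).as_rotvec()
print("now",p.round(4),"yaw",np.degrees(np.arctan2(*r.as_matrix()[[1,0],0])).round(2),"F",s["wrist_force"].round(1),"turn",w.round(3),"q",s["q"].round(2),"t",round(s["clock"],2),"op",round(s["opening"],4))
d=(np.array([x,y,z])-p)/n;out=[]
for i in range(n):
    v=r.inv().apply(d);out.append(dict(zip(["x","y","z","wx","wy","wz"],[round(float(k),4) for k in [*v,*(w/n)]])));r=r*R.from_rotvec(w/n)
for k in range(0,n,5):print(json.dumps([{**{a:b for a,b in o.items() if b},"jaw":j} for o in out[k:k+5]]))
E
python3 plan.py .54 .14 .25 107 15 100
```

```text
now [ 0.1827 -0.5971  0.2473] yaw 17.01 F [-0.3  0.3 -0.2] turn [-1.000e-03 -2.000e-03 -1.571e+00] q [-1.39  0.22  1.61 -0.    1.31 -0.11] t 0.15 op 0.0856
[{"x": 0.0371, "y": -0.04, "z": -0.0001, "wx": -0.0001, "wy": -0.0001, "wz": -0.1047, "jaw": 100.0}, {"x": 0.0411, "y": -0.0359, "z": -0.0001, "wx": -0.0001, "wy": -0.0001, "wz": -0.1047, "jaw": 100.0}, {"x": 0.0447, "y": -0.0314, "z": -0.0001, "wx": -0.0001, "wy": -0.0001, "wz": -0.1047, "jaw": 100.0}, {"x": 0.0477, "y": -0.0266, "z": -0.0001, "wx": -0.0001, "wy": -0.0001, "wz": -0.1047, "jaw": 100.0}, {"x": 0.0502, "y": -0.0215, "z": -0.0001, "wx": -0.0001, "wy": -0.0001, "wz": -0.1047, "jaw": 100.0}]
[{"x": 0.0522, "y": -0.0161, "z": -0.0001, "wx": -0.0001, "wy": -0.0001, "wz": -0.1047, "jaw": 100.0}, {"x": 0.0536, "y": -0.0105, "z": -0.0001, "wx": -0.0001, "wy": -0.0001, "wz": -0.1047, "jaw": 100.0}, {"x": 0.0544, "y": -0.0049, "z": -0.0002, "wx": -0.0001, "wy": -0.0001, "wz": -0.1047, "jaw": 100.0}, {"x": 0.0546, "y": 0.0008, "z": -0.0002, "wx": -0.0001, "wy": -0.0001, "wz": -0.1047, "jaw": 100.0}, {"x": 0.0542, "y": 0.0065, "z": -0.0002, "wx": -0.0001, "wy": -0.0001, "wz": -0.1047, "jaw": 100.0}]
[{"x": 0.0532, "y": 0.0122, "z": -0.0002, "wx": -0.0001, "wy": -0.0001, "wz": -0.1047, "jaw": 100.0}, {"x": 0.0517, "y": 0.0177, "z": -0.0002, "wx": -0.0001, "wy": -0.0001, "wz": -0.1047, "jaw": 100.0}, {"x": 0.0495, "y": 0.023, "z": -0.0002, "wx": -0.0001, "wy": -0.0001, "wz": -0.1047, "jaw": 100.0}, {"x": 0.0469, "y": 0.028, "z": -0.0002, "wx": -0.0001, "wy": -0.0001, "wz": -0.1047, "jaw": 100.0}, {"x": 0.0437, "y": 0.0328, "z": -0.0002, "wx": -0.0001, "wy": -0.0001, "wz": -0.1047, "jaw": 100.0}]
```

```bash
python3 -m jog '[{"x":0.037,"y":-0.040,"z":-0.008,"wz":-0.105,"jaw":100},{"x":0.041,"y":-0.036,"z":-0.008,"wz":-0.105,"jaw":100},{"x":0.045,"y":-0.031,"z":-0.008,"wz":-0.105,"jaw":100},{"x":0.048,"y":-0.027,"z":-0.008,"wz":-0.105,"jaw":100},{"x":0.050,"y":-0.021,"z":-0.008,"wz":-0.105,"jaw":100}]'; python3 plan.py .54 .14 .25 107 12 100
```

```text
now [ 0.1827 -0.5971  0.2473] yaw 17.01 F [-0.3  0.3 -0.2] turn [-1.000e-03 -2.000e-03 -1.571e+00] q [-1.39  0.22  1.61 -0.    1.31 -0.11] t 0.15 op 0.0856
[{"x": 0.0464, "y": -0.05, "z": -0.0001, "wx": -0.0001, "wy": -0.0001, "wz": -0.1309, "jaw": 100.0}, {"x": 0.0526, "y": -0.0435, "z": -0.0001, "wx": -0.0001, "wy": -0.0001, "wz": -0.1309, "jaw": 100.0}, {"x": 0.0578, "y": -0.0363, "z": -0.0001, "wx": -0.0001, "wy": -0.0001, "wz": -0.1309, "jaw": 100.0}, {"x": 0.062, "y": -0.0285, "z": -0.0002, "wx": -0.0001, "wy": -0.0001, "wz": -0.1309, "jaw": 100.0}, {"x": 0.0652, "y": -0.0201, "z": -0.0002, "wx": -0.0001, "wy": -0.0001, "wz": -0.1309, "jaw": 100.0}]
[{"x": 0.0673, "y": -0.0114, "z": -0.0002, "wx": -0.0001, "wy": -0.0001, "wz": -0.1309, "jaw": 100.0}, {"x": 0.0682, "y": -0.0025, "z": -0.0002, "wx": -0.0001, "wy": -0.0001, "wz": -0.1309, "jaw": 100.0}, {"x": 0.068, "y": 0.0064, "z": -0.0002, "wx": -0.0001, "wy": -0.0001, "wz": -0.1309, "jaw": 100.0}, {"x": 0.0665, "y": 0.0152, "z": -0.0002, "wx": -0.0001, "wy": -0.0001, "wz": -0.1309, "jaw": 100.0}, {"x": 0.064, "y": 0.0238, "z": -0.0002, "wx": -0.0001, "wy": -0.0001, "wz": -0.1309, "jaw": 100.0}]
[{"x": 0.0603, "y": 0.0319, "z": -0.0002, "wx": -0.0001, "wy": -0.0001, "wz": -0.1309, "jaw": 100.0}, {"x": 0.0557, "y": 0.0395, "z": -0.0002, "wx": -0.0001, "wy": -0.0001, "wz": -0.1309, "jaw": 100.0}]validation failed for argument at $[0]...
```

```bash
sed -i 's/{\*\*{a:b for a,b in o.items() if b},"jaw":j}/{**{a:(b if abs(b)>4e-4 else 0) for a,b in o.items()},"jaw":j}/' plan.py
python3 -m jog '[{"x":0.037,"y":-0.040,"z":-0.008,"wx":0,"wy":0,"wz":-0.105,"jaw":100},{"x":0.041,"y":-0.036,"z":-0.008,"wx":0,"wy":0,"wz":-0.105,"jaw":100},{"x":0.045,"y":-0.031,"z":-0.008,"wx":0,"wy":0,"wz":-0.105,"jaw":100},{"x":0.048,"y":-0.027,"z":-0.008,"wx":0,"wy":0,"wz":-0.105,"jaw":100},{"x":0.050,"y":-0.021,"z":-0.008,"wx":0,"wy":0,"wz":-0.105,"jaw":100}]'; python3 plan.py .54 .14 .25 107 12 100
```

```text
clock: 0.78
position: [0.3015, -0.3459, 0.2852]
tool_rot: [-2.868, -1.266, -0.003]
wrist_force: [0.9, -0.3, 1.1]
opening: 0.0854
now [ 0.3015 -0.3459  0.2852] yaw 47.65 F [ 0.9 -0.3  1.1] turn [-0.003 -0.007 -1.036] q [-1.01 -0.18  1.94  0.    1.38 -0.27] t 0.78 op 0.0854
[{"x": 0.0433, "y": -0.0126, "z": 0.0032, "wx": 0, "wy": -0.0006, "wz": -0.0863, "jaw": 100.0}, {"x": 0.0442, "y": -0.0088, "z": 0.0032, "wx": 0, "wy": -0.0006, "wz": -0.0863, "jaw": 100.0}, {"x": 0.0448, "y": -0.0049, "z": 0.0031, "wx": 0, "wy": -0.0006, "wz": -0.0863, "jaw": 100.0}, {"x": 0.0451, "y": -0.0011, "z": 0.0031, "wx": 0, "wy": -0.0006, "wz": -0.0863, "jaw": 100.0}, {"x": 0.045, "y": 0.0028, "z": 0.0031, "wx": 0, "wy": -0.0006, "wz": -0.0863, "jaw": 100.0}]
[{"x": 0.0446, "y": 0.0067, "z": 0.0031, "wx": 0, "wy": -0.0006, "wz": -0.0863, "jaw": 100.0}, {"x": 0.0439, "y": 0.0105, "z": 0.003, "wx": 0, "wy": -0.0006, "wz": -0.0863, "jaw": 100.0}, {"x": 0.0428, "y": 0.0143, "z": 0.003, "wx": 0, "wy": -0.0006, "wz": -0.0863, "jaw": 100.0}, {"x": 0.0414, "y": 0.0179, "z": 0.003, "wx": 0, "wy": -0.0006, "wz": -0.0863, "jaw": 100.0}, {"x": 0.0397, "y": 0.0214, "z": 0.003, "wx": 0, "wy": -0.0006, "wz": -0.0863, "jaw": 100.0}]
[{"x": 0.0377, "y": 0.0247, "z": 0.003, "wx": 0, "wy": -0.0006, "wz": -0.0863, "jaw": 100.0}, {"x": 0.0354, "y": 0.0279, "z": 0.0029, "wx": 0, "wy": -0.0006, "wz": -0.0863, "jaw": 100.0}]
```

```bash
python3 -m jog '[{"x":0.050,"y":-0.014,"z":0,"wx":0,"wy":0,"wz":-0.1,"jaw":100},{"x":0.051,"y":-0.008,"z":0,"wx":0,"wy":0,"wz":-0.1,"jaw":100},{"x":0.052,"y":-0.003,"z":0,"wx":0,"wy":0,"wz":-0.1,"jaw":100},{"x":0.052,"y":0.002,"z":0,"wx":0,"wy":0,"wz":-0.1,"jaw":100},{"x":0.052,"y":0.006,"z":0,"wx":0,"wy":0,"wz":-0.1,"jaw":100}]'; python3 plan.py .54 .14 .25 107 5 100
```

```text
clock: 1.4
position: [0.4206, -0.1053, 0.2871]
tool_rot: [-2.454, -1.958, -0.008]
wrist_force: [1.2, -0.4, -0.0]
opening: 0.0854
now [ 0.4206 -0.1053  0.2871] yaw 77.18 F [ 1.2 -0.4 -0. ] turn [ 0.002 -0.005 -0.52 ] q [-0.41 -0.24  2.    0.01  1.39 -0.19] t 1.4 op 0.0854
[{"x": 0.0531, "y": 0.0124, "z": 0.0077, "wx": 0.0005, "wy": -0.001, "wz": -0.1041, "jaw": 100.0}, {"x": 0.0515, "y": 0.0178, "z": 0.0077, "wx": 0.0005, "wy": -0.001, "wz": -0.1041, "jaw": 100.0}, {"x": 0.0494, "y": 0.0231, "z": 0.0076, "wx": 0.0005, "wy": -0.001, "wz": -0.1041, "jaw": 100.0}, {"x": 0.0467, "y": 0.0281, "z": 0.0075, "wx": 0.0005, "wy": -0.001, "wz": -0.1041, "jaw": 100.0}, {"x": 0.0436, "y": 0.0328, "z": 0.0075, "wx": 0.0005, "wy": -0.001, "wz": -0.1041, "jaw": 100.0}]
```

```bash
python3 -m jog '[{"x":0.057,"y":0.013,"z":0.009,"wx":0,"wy":0,"wz":-0.11,"jaw":100},{"x":0.055,"y":0.019,"z":0.009,"wx":0,"wy":0,"wz":-0.11,"jaw":100},{"x":0.052,"y":0.024,"z":0.009,"wx":0,"wy":0,"wz":-0.11,"jaw":100},{"x":0.047,"y":0.028,"z":0.009,"wx":0,"wy":0,"wz":-0.11,"jaw":100},{"x":0.044,"y":0.033,"z":0.009,"wx":0,"wy":0,"wz":-0.11,"jaw":100}]'
cat > snap.py <<'E'
import sys
from h import *
n,f=sys.argv[1:3];s=env.sense();im=get_image(n);cv2.imwrite(f"pics/{f}.png",im);import pickle;pickle.dump(dict(position=s["position"],tool_rot=s["tool_rot"]),open(f"pics/{f}.pkl","wb"))
E
python3 snap.py wrist w1;python3 plan.py .54 .14 .25 107 5 100|head -1
```

```text
clock: 2.02
position: [0.542, 0.1616, 0.2431]
tool_rot: [1.804, 2.567, 0.009]
wrist_force: [0.6, -0.5, 0.5]
opening: 0.0856
now [0.5431 0.1675 0.2414] yaw 110.13 F [ 1.8  4.1 -0.5] turn [ 0.009 -0.006  0.055] q [ 0.17  0.1   1.76  0.01  1.27 -0.18] t 2.08 op 0.0855
```

View pics/w1.png

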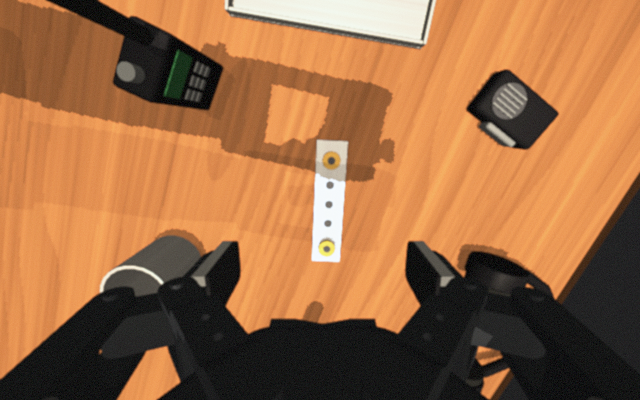

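```bash
python3 snap.py wrist w2
python3 - <<'E'
import cv2
t=cv2.imread("pics/w2.png")
cv2.imwrite("pics/w2z.png",cv2.resize(t[130:270,280:380],None,fx=4.2,fy=4.2,interpolation=cv2.INTER_CUBIC))
E
python3 plan.py .54 .14 .25 107 5 100|head -1
```

```text
now [0.5417 0.1642 0.2416] yaw 109.93 F [-0.5 -0.7  0.2] turn [ 0.005 -0.003  0.051] q [ 0.17  0.09  1.76  0.    1.28 -0.18] t 2.12 op 0.0855
```

View pics/w2z.png

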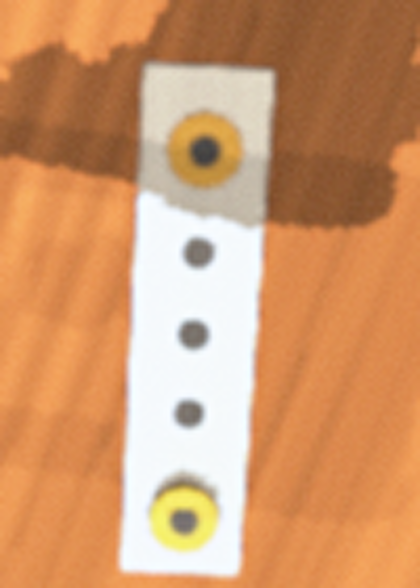

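Run:
```python
from h import *
import pickle
for f in["w2"]:
    C=cam("wrist",pickle.load(open(f"pics/{f}.pkl","rb")))
    P=lambda a:(280+a[0]/4.2-.4,130+a[1]/4.2-.4)
    hs=[onz(C,*P(a),.01) for a in((198,252),(194,333),(188,412))];c=hs[1]
    print(np.round(hs,4),[np.linalg.norm(hs[i]-hs[1]) for i in(0,2)])
    for z in(.015,.0215):
        print(z,[ (onz(C,*P(a),z).round(4),np.linalg.norm((onz(C,*P(a),z)-c)[:2]).round(4)) for a in((204,150),(183,520))])
    b=np.array([onz(C,*P(a),.01)[:2] for a in((142,65),(274,70),(242,575),(121,570))]);print(b.round(4),b.mean(0),[np.linalg.norm(b[i]-b[i-1]).round(4) for i in range(4)])
    d=(b[2]+b[3]-b[0]-b[1])/2;print(np.degrees(np.arctan2(d[1],d[0])))
```

```text
[[0.5552 0.155  0.01  ]
 [0.5633 0.1295 0.01  ]
 [0.5708 0.1035 0.01  ]] [np.float64(0.026750337474498932), np.float64(0.027094249303788606)]
0.015 [(array([0.5453, 0.1865, 0.015 ]), np.float64(0.0598)), (array([0.5817, 0.069 , 0.015 ]), np.float64(0.0633))]
0.0215 [(array([0.5449, 0.1873, 0.0215]), np.float64(0.0606)), (array([0.5805, 0.0719, 0.0215]), np.float64(0.0602))]
[[0.519  0.2037]
 [0.5572 0.2161]
 [0.6085 0.0544]
 [0.5691 0.0421]] [0.56344552 0.12909038] [np.float64(0.1692), np.float64(0.0402), np.float64(0.1697), np.float64(0.0413)]
-72.58367683851762
```

```bash
python3 plan.py .5508 .1692 .045 107.4 6 60
```

```text
now [0.5417 0.1642 0.2416] yaw 109.93 F [-0.5 -0.7  0.2] turn [ 0.005 -0.003  0.044] q [ 0.17  0.09  1.76  0.    1.28 -0.18] t 2.12 op 0.0855
[{"x": 0, "y": 0.0015, "z": 0.0328, "wx": 0.0009, "wy": -0.0005, "wz": 0.0074, "jaw": 60.0}, {"x": 0, "y": 0.0016, "z": 0.0328, "wx": 0.0009, "wy": -0.0005, "wz": 0.0074, "jaw": 60.0}, {"x": 0, "y": 0.0016, "z": 0.0328, "wx": 0.0009, "wy": -0.0005, "wz": 0.0074, "jaw": 60.0}, {"x": 0, "y": 0.0016, "z": 0.0328, "wx": 0.0009, "wy": -0.0005, "wz": 0.0074, "jaw": 60.0}, {"x": 0, "y": 0.0016, "z": 0.0328, "wx": 0.0009, "wy": -0.0005, "wz": 0.0074, "jaw": 60.0}]
[{"x": 0, "y": 0.0017, "z": 0.0328, "wx": 0.0009, "wy": -0.0005, "wz": 0.0074, "jaw": 60.0}]
```

```bash
python3 -m jog '[{"x":0,"y":0.002,"z":0.040,"wx":0.005,"wy":-0.003,"wz":0.022,"jaw":65},{"x":0,"y":0.002,"z":0.040,"wx":0,"wy":0,"wz":0.022,"jaw":65},{"x":0,"y":0.002,"z":0.040,"wx":0,"wy":0,"wz":0,"jaw":65},{"x":0,"y":0.002,"z":0.040,"wx":0,"wy":0,"wz":0,"jaw":65},{"x":0,"y":0.002,"z":0.035,"wx":0,"wy":0,"wz":0,"jaw":65}]'; python3 plan.py .5508 .1692 .018 107.4 5 65
```

```text
clock: 2.75
position: [0.5549, 0.1668, 0.0455]
tool_rot: [1.859, 2.524, 0.008]
wrist_force: [0.5, -0.2, 0.8]
opening: 0.0554
now [0.5549 0.1668 0.0455] yaw 107.27 F [ 0.5 -0.2  0.8] turn [ 0.008  0.003 -0.002] q [ 0.17  0.37  1.85 -0.    0.92 -0.13] t 2.75 op 0.0554
[{"x": 0.0007, "y": -0.0007, "z": 0.0055, "wx": 0.0016, "wy": 0.0005, "wz": -0.0005, "jaw": 65.0}, {"x": 0.0007, "y": -0.0007, "z": 0.0055, "wx": 0.0016, "wy": 0.0005, "wz": -0.0005, "jaw": 65.0}, {"x": 0.0007, "y": -0.0007, "z": 0.0055, "wx": 0.0016, "wy": 0.0005, "wz": -0.0005, "jaw": 65.0}, {"x": 0.0007, "y": -0.0006, "z": 0.0055, "wx": 0.0016, "wy": 0.0005, "wz": -0.0005, "jaw": 65.0}, {"x": 0.0007, "y": -0.0006, "z": 0.0055, "wx": 0.0016, "wy": 0.0005, "wz": -0.0005, "jaw": 65.0}]
```

```bash
python3 -m jog '[{"x":0.0015,"y":-0.0015,"z":0.010,"wx":0.004,"wy":0.002,"wz":0,"jaw":60},{"x":0.0015,"y":-0.0015,"z":0.010,"wx":0.004,"wy":0,"wz":0,"jaw":60},{"x":0.001,"y":-0.0005,"z":0.007,"wx":0,"wy":0,"wz":0,"jaw":60},{"x":0,"y":0,"z":0.002,"wx":0,"wy":0,"wz":0,"jaw":60},{"x":0,"y":0,"z":0,"wx":0,"wy":0,"wz":0,"jaw":60}]'; python3 plan.py .5508 .1692 .018 107.4 5 65|head -1; python3 snap.py wrist w3
```

```text
clock: 3.38
position: [0.5497, 0.1684, 0.0158]
tool_rot: [-1.865, -2.528, 0.003]
wrist_force: [0.3, 0.5, 0.0]
opening: 0.0512
now [0.5497 0.1684 0.0158] yaw 107.17 F [0.3 0.5 0. ] turn [-0.002  0.001 -0.004] q [ 0.18  0.42  1.85 -0.    0.87 -0.12] t 3.38 op 0.0512
```

View pics/w3.png

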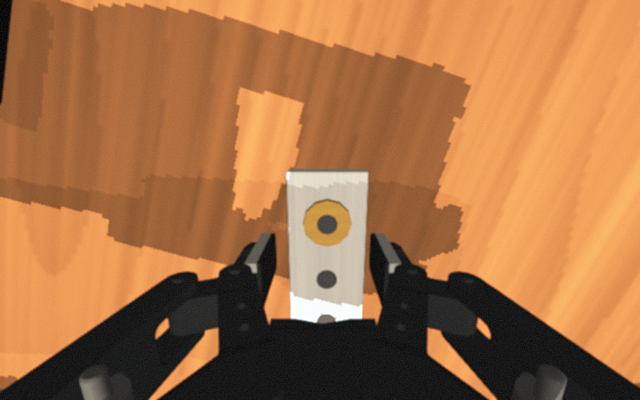

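The bar lies centred between the jaws at column 327, nothing touching. Closing.

```bash
python3 -m jog '[{"x":0,"y":0,"z":0,"wx":0,"wy":0,"wz":0,"jaw":20},{"x":0,"y":0,"z":0,"wx":0,"wy":0,"wz":0,"jaw":20},{"x":0,"y":0,"z":0,"wx":0,"wy":0,"wz":0,"jaw":20},{"x":0,"y":0,"z":0,"wx":0,"wy":0,"wz":0,"jaw":20},{"x":0,"y":0,"z":0,"wx":0,"wy":0,"wz":0,"jaw":20}]'
python3 -m jog '[{"x":0,"y":0,"z":-0.02,"wx":0,"wy":0,"wz":0,"jaw":20},{"x":0,"y":0,"z":-0.03,"wx":0,"wy":0,"wz":0,"jaw":20},{"x":0,"y":0,"z":-0.04,"wx":0,"wy":0,"wz":0,"jaw":20},{"x":0,"y":0,"z":-0.04,"wx":0,"wy":0,"wz":0,"jaw":20},{"x":0,"y":0,"z":-0.03,"wx":0,"wy":0,"wz":0,"jaw":20}]'
python3 snap.py wrist w4; python3 plan.py .30 -.12 .2 147 5 20
```

```text
clock: 4.05
position: [0.5506, 0.1687, 0.017]
tool_rot: [1.864, 2.528, -0.001]
wrist_force: [0.9, 0.2, -1.1]
opening: 0.038
clock: 4.68
position: [0.5472, 0.1685, 0.1819]
tool_rot: [-1.863, -2.523, 0.009]
wrist_force: [0.1, -0.7, -1.8]
opening: 0.038
now [0.55   0.169  0.1869] yaw 107.15 F [1.4 0.5 0.8] turn [-0.     0.    -0.696] q [ 0.18  0.17  1.79 -0.    1.18 -0.12] t 4.72 op 0.0385
[{"x": -0.0405, "y": -0.0648, "z": -0.0026, "wx": 0, "wy": 0, "wz": -0.1391, "jaw": 20.0}, {"x": -0.0311, "y": -0.0698, "z": -0.0026, "wx": 0, "wy": 0, "wz": -0.1391, "jaw": 20.0}, {"x": -0.0211, "y": -0.0735, "z": -0.0026, "wx": 0, "wy": 0, "wz": -0.1391, "jaw": 20.0}, {"x": -0.0107, "y": -0.0757, "z": -0.0026, "wx": 0, "wy": 0, "wz": -0.1391, "jaw": 20.0}, {"x": 0, "y": -0.0764, "z": -0.0026, "wx": 0, "wy": 0, "wz": -0.1391, "jaw": 20.0}]
```

View pics/w4.png

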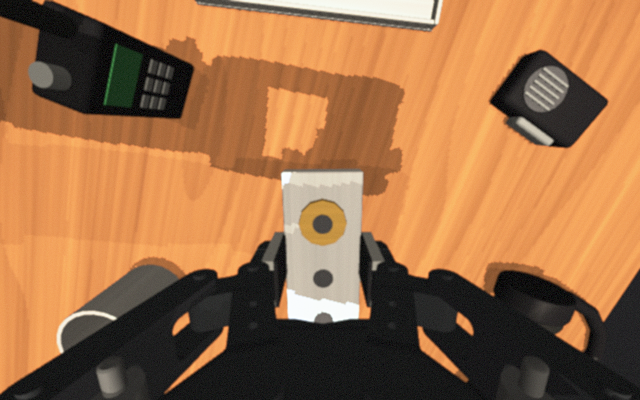

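```bash
python3 plan.py .56 .05 .30 179 8 20
```

```text
now [0.55   0.169  0.1869] yaw 107.15 F [1.4 0.5 0.8] turn [-0.     0.    -1.254] q [ 0.18  0.17  1.79 -0.    1.18 -0.12] t 4.72 op 0.0385
[{"x": -0.0146, "y": -0.0032, "z": -0.0141, "wx": 0, "wy": 0, "wz": -0.1568, "jaw": 20.0}, {"x": -0.0139, "y": -0.0054, "z": -0.0141, "wx": 0, "wy": 0, "wz": -0.1568, "jaw": 20.0}, {"x": -0.0129, "y": -0.0075, "z": -0.0141, "wx": 0, "wy": 0, "wz": -0.1568, "jaw": 20.0}, {"x": -0.0116, "y": -0.0095, "z": -0.0141, "wx": 0, "wy": 0, "wz": -0.1568, "jaw": 20.0}, {"x": -0.0099, "y": -0.0111, "z": -0.0141, "wx": 0, "wy": 0, "wz": -0.1568, "jaw": 20.0}]
[{"x": -0.0081, "y": -0.0126, "z": -0.0141, "wx": 0, "wy": 0, "wz": -0.1568, "jaw": 20.0}, {"x": -0.006, "y": -0.0137, "z": -0.0141, "wx": 0, "wy": 0, "wz": -0.1568, "jaw": 20.0}, {"x": -0.0038, "y": -0.0144, "z": -0.0141, "wx": 0, "wy": 0, "wz": -0.1568, "jaw": 20.0}]
```

```bash
python3 -m jog '[{"x":-0.013,"y":-0.003,"z":-0.014,"wx":0,"wy":0,"wz":-0.16,"jaw":20},{"x":-0.013,"y":-0.005,"z":-0.014,"wx":0,"wy":0,"wz":-0.16,"jaw":20},{"x":-0.012,"y":-0.008,"z":-0.014,"wx":0,"wy":0,"wz":-0.16,"jaw":20},{"x":-0.011,"y":-0.010,"z":-0.014,"wx":0,"wy":0,"wz":-0.16,"jaw":20},{"x":-0.009,"y":-0.011,"z":-0.014,"wx":0,"wy":0,"wz":-0.16,"jaw":20}]'
python3 plan.py .56 .05 .30 179 4 20
```

```text
clock: 5.35
position: [0.5523, 0.0975, 0.26]
tool_rot: [-0.691, -3.064, -0.001]
wrist_force: [-0.2, -0.2, -1.8]
opening: 0.0381
now [0.5523 0.0975 0.26  ] yaw 154.58 F [-0.2 -0.2 -1.8] turn [ 0.001 -0.001 -0.426] q [ 0.05  0.07  1.75  0.    1.32 -1.08] t 5.35 op 0.0381
[{"x": -0.0068, "y": -0.0099, "z": -0.01, "wx": 0, "wy": 0, "wz": -0.1065, "jaw": 20.0}, {"x": -0.0057, "y": -0.0106, "z": -0.01, "wx": 0, "wy": 0, "wz": -0.1065, "jaw": 20.0}, {"x": -0.0046, "y": -0.0111, "z": -0.01, "wx": 0, "wy": 0, "wz": -0.1065, "jaw": 20.0}, {"x": -0.0034, "y": -0.0115, "z": -0.01, "wx": 0, "wy": 0, "wz": -0.1065, "jaw": 20.0}]
```

```bash
python3 -m jog '[{"x":-0.007,"y":-0.010,"z":-0.012,"wx":0,"wy":0,"wz":-0.12,"jaw":20},{"x":-0.006,"y":-0.011,"z":-0.012,"wx":0,"wy":0,"wz":-0.12,"jaw":20},{"x":-0.005,"y":-0.011,"z":-0.012,"wx":0,"wy":0,"wz":-0.1,"jaw":20},{"x":-0.004,"y":-0.011,"z":-0.008,"wx":0,"wy":0,"wz":-0.05,"jaw":20},{"x":0,"y":0,"z":0,"wx":0,"wy":0,"wz":0,"jaw":20}]'
python3 snap.py wrist w5;python3 plan.py .56 .05 .30 179 4 20|head -1
```

```text
clock: 5.98
position: [0.5603, 0.0475, 0.3059]
tool_rot: [-0.066, -3.139, -0.001]
wrist_force: [0.5, 0.3, -2.1]
opening: 0.0381
now [0.5598 0.048  0.3054] yaw 177.61 F [-0.2 -0.2 -2.1] turn [ 0.001 -0.003 -0.024] q [-0.04  0.04  1.7   0.    1.4  -1.57] t 6.03 op 0.0383
```

View pics/w5.png

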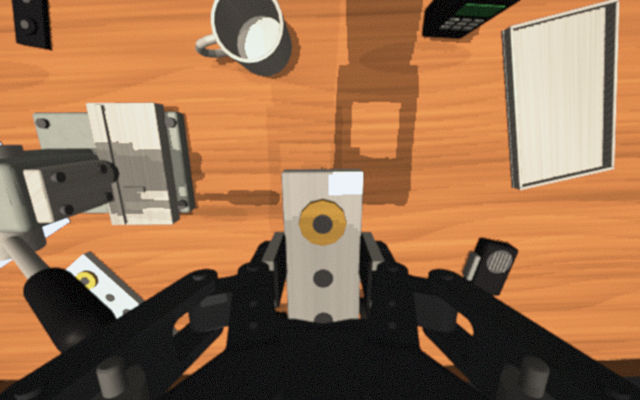

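Run:
```python
import cv2
t=cv2.imread("pics/w5.png")
cv2.imwrite("pics/w5z.png",cv2.resize(t[90:235,20:210],None,fx=4,fy=4,interpolation=cv2.INTER_CUBIC))
cv2.imwrite("pics/w5t.png",cv2.resize(t[0:195,495:630],None,fx=3,fy=3,interpolation=cv2.INTER_CUBIC))
cv2.imwrite("pics/w5b.png",cv2.resize(t[160:330,260:390],None,fx=3.5,fy=3.5,interpolation=cv2.INTER_CUBIC))
```

```text
(no output)
```

View pics/w5z.png

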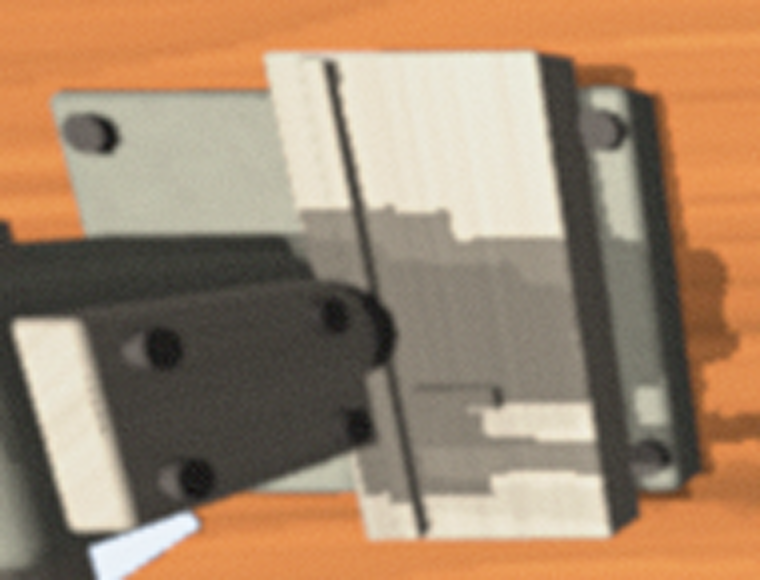

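View pics/w5t.png

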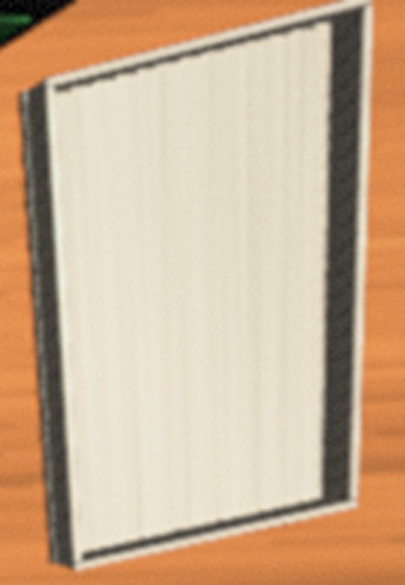

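View pics/w5b.png

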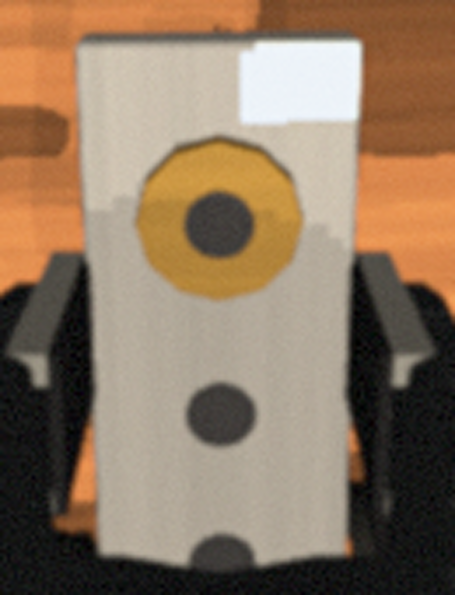

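Run:
```python
from h import *
import pickle
s=pickle.load(open("pics/w5.pkl","rb"));C=cam("wrist",s)
P=lambda a:(20+a[0]/4-.4,90+a[1]/4-.4)
c=np.array([onz(C,*P(a),.05)[:2] for a in((540,52),(612,536),(370,540),(265,55))])
print(c.round(4),[np.linalg.norm(c[i]-c[i-1]).round(4) for i in range(4)],c.mean(0).round(4))
d=c[1]-c[0];d2=c[2]-c[3];print(np.degrees([np.arctan2(v[1],v[0]) for v in(d,d2)]))
y=np.arctan2((d+d2)[1],(d+d2)[0]);Rz=np.array([[np.cos(y),-np.sin(y)],[np.sin(y),np.cos(y)]])
o=c.mean(0)
for n,a,z in(("stopcorner",(498,387),.056),("fence0",(325,62),.056),("fence1",(420,530),.056)):
    w=onz(C,*P(a),z)[:2];print(n,w.round(4),(Rz.T@(w-o)).round(4))
P=lambda a:(495+a[0]/3-.3,a[1]/3-.3)
t=np.array([onz(C,*P(a),.02)[:2] for a in((48,82),(370,5),(356,502),(75,566))])
print("tray",t.round(4),[np.linalg.norm(t[i]-t[i-1]).round(4) for i in range(4)],t.mean(0).round(4));d=t[3]-t[0]+t[2]-t[1];print(np.degrees(np.arctan2(d[1],d[0])))
# bar in tool frame
cc=calibration("wrist");K=cc["K"];T=cc["T_tool_cam"]
def tz(u,v,z):
    dd=T[:3,:3]@np.linalg.inv(K)@[u,v,1];o=T[:3,3];return o+dd*(z-o[2])/dd[2]
P=lambda a:(260+a[0]/3.5-.4,160+a[1]/3.5-.4)
for zb in(.0158,.013):
  print(zb,"term",tz(*P((220,218)),zb-.015).round(4),"hole",tz(*P((221,413)),zb-.01).round(4),"end",tz(*P((78,40)),zb-.01).round(4),tz(*P((362,40)),zb-.01).round(4),"side",tz(*P((98,555)),zb-.01).round(4),tz(*P((348,555)),zb-.01).round(4))
```

```text
[[ 0.4553 -0.1694]
 [ 0.6232 -0.1762]
 [ 0.621  -0.2653]
 [ 0.4524 -0.2598]] [np.float64(0.0904), np.float64(0.168), np.float64(0.0891), np.float64(0.1687)] [ 0.538  -0.2177]
[-2.31907736 -1.87899513]
stopcorner [ 0.5649 -0.2024] [0.0264 0.0162]
fence0 [ 0.456  -0.2361] [-0.0812 -0.0214]
fence1 [ 0.616  -0.2415] [ 0.0788 -0.0209]
tray [[0.3779 0.3041]
 [0.354  0.4394]
 [0.5718 0.4824]
 [0.5988 0.3468]] [np.float64(0.225), np.float64(0.1374), np.float64(0.222), np.float64(0.1383)] [0.4756 0.3932]
11.057547778867361
0.0158 term [ 0.0204 -0.0008  0.0008] hole [-0.0128 -0.0007  0.0058] end [ 0.0445 -0.0203  0.0058] [0.0445 0.0186 0.0058] side [-0.0381 -0.0203  0.0058] [-0.0381  0.0195  0.0058]
0.013 term [ 0.0214 -0.0008 -0.002 ] hole [-0.0111 -0.0007  0.003 ] end [ 0.0449 -0.0199  0.003 ] [0.0449 0.0182 0.003 ] side [-0.0359 -0.0199  0.003 ] [-0.0359  0.0191  0.003 ]
```

```bash
python3 plan.py .375 .045 .26 177.9 5 20
```

```text
now [0.5598 0.048  0.3054] yaw 177.61 F [-0.2 -0.2 -2.1] turn [ 0.001 -0.003 -0.005] q [-0.04  0.04  1.7   0.    1.4  -1.57] t 6.03 op 0.0383
[{"x": 0.0369, "y": -0.0021, "z": 0.0092, "wx": 0, "wy": -0.0007, "wz": -0.001, "jaw": 20.0}, {"x": 0.0369, "y": -0.0021, "z": 0.0092, "wx": 0, "wy": -0.0007, "wz": -0.001, "jaw": 20.0}, {"x": 0.0369, "y": -0.0021, "z": 0.0091, "wx": 0, "wy": -0.0007, "wz": -0.001, "jaw": 20.0}, {"x": 0.0369, "y": -0.002, "z": 0.0091, "wx": 0, "wy": -0.0007, "wz": -0.001, "jaw": 20.0}, {"x": 0.0369, "y": -0.002, "z": 0.0091, "wx": 0, "wy": -0.0007, "wz": -0.001, "jaw": 20.0}]
```

```bash
python3 -m jog '[{"x":0.037,"y":-0.002,"z":0.009,"wx":0,"wy":0,"wz":0,"jaw":20},{"x":0.038,"y":-0.002,"z":0.009,"wx":0,"wy":0,"wz":0,"jaw":20},{"x":0.038,"y":-0.002,"z":0.009,"wx":0,"wy":0,"wz":0,"jaw":20},{"x":0.038,"y":-0.002,"z":0.009,"wx":0,"wy":0,"wz":0,"jaw":20},{"x":0.036,"y":-0.002,"z":0.009,"wx":0,"wy":0,"wz":0,"jaw":20}]'
python3 plan.py .363 -.2098 .18 177.9 8 20
```

```text
clock: 6.65
position: [0.3659, 0.0485, 0.2565]
tool_rot: [-0.069, -3.132, -0.004]
wrist_force: [0.1, -0.2, -1.5]
opening: 0.0379
now [0.3659 0.0485 0.2565] yaw 177.49 F [ 0.1 -0.2 -1.5] turn [ 0.003 -0.009 -0.007] q [-0.06 -0.38  2.15  0.    1.38 -1.59] t 6.65 op 0.0379
[{"x": -0.0011, "y": -0.0323, "z": 0.0095, "wx": 0, "wy": -0.0011, "wz": -0.0009, "jaw": 20.0}, {"x": -0.0011, "y": -0.0323, "z": 0.0095, "wx": 0, "wy": -0.0011, "wz": -0.0009, "jaw": 20.0}, {"x": -0.0011, "y": -0.0323, "z": 0.0095, "wx": 0, "wy": -0.0011, "wz": -0.0009, "jaw": 20.0}, {"x": -0.001, "y": -0.0323, "z": 0.0095, "wx": 0, "wy": -0.0011, "wz": -0.0009, "jaw": 20.0}, {"x": -0.001, "y": -0.0323, "z": 0.0095, "wx": 0, "wy": -0.0011, "wz": -0.0009, "jaw": 20.0}]
[{"x": -0.0009, "y": -0.0323, "z": 0.0095, "wx": 0, "wy": -0.0011, "wz": -0.0009, "jaw": 20.0}, {"x": -0.0009, "y": -0.0323, "z": 0.0095, "wx": 0, "wy": -0.0011, "wz": -0.0009, "jaw": 20.0}, {"x": -0.0009, "y": -0.0323, "z": 0.0095, "wx": 0, "wy": -0.0011, "wz": -0.0009, "jaw": 20.0}]
```

```bash
python3 -m jog '[{"x":-0.001,"y":-0.040,"z":0.003,"wx":0,"wy":-0.004,"wz":-0.003,"jaw":20},{"x":-0.001,"y":-0.042,"z":0.003,"wx":0,"wy":-0.004,"wz":-0.003,"jaw":20},{"x":-0.001,"y":-0.042,"z":0.003,"wx":0,"wy":0,"wz":0,"jaw":20},{"x":-0.001,"y":-0.042,"z":0.003,"wx":0,"wy":0,"wz":0,"jaw":20},{"x":-0.001,"y":-0.042,"z":0.003,"wx":0,"wy":0,"wz":0,"jaw":20}]'
python3 plan.py .363 -.2098 .12 177.9 5 20
```

```text
clock: 7.28
position: [0.3573, -0.1582, 0.2356]
tool_rot: [-0.048, -3.137, -0.01]
wrist_force: [-0.0, 0.3, -2.4]
opening: 0.0383
now [ 0.3573 -0.1582  0.2356] yaw 178.25 F [-0.   0.3 -2.4] turn [ 0.006 -0.004  0.006] q [-0.6  -0.3   2.14  0.    1.31 -2.14] t 7.28 op 0.0383
[{"x": -0.0016, "y": -0.0104, "z": 0.0231, "wx": 0.0012, "wy": -0.0008, "wz": 0.0012, "jaw": 20.0}, {"x": -0.0015, "y": -0.0104, "z": 0.0231, "wx": 0.0012, "wy": -0.0008, "wz": 0.0012, "jaw": 20.0}, {"x": -0.0015, "y": -0.0104, "z": 0.0231, "wx": 0.0012, "wy": -0.0008, "wz": 0.0012, "jaw": 20.0}, {"x": -0.0015, "y": -0.0103, "z": 0.0231, "wx": 0.0012, "wy": -0.0008, "wz": 0.0012, "jaw": 20.0}, {"x": -0.0015, "y": -0.0103, "z": 0.0231, "wx": 0.0012, "wy": -0.0008, "wz": 0.0012, "jaw": 20.0}]
```

```bash
python3 -m jog '[{"x":-0.001,"y":-0.010,"z":0.025,"wx":0.003,"wy":-0.002,"wz":0.003,"jaw":20},{"x":-0.001,"y":-0.010,"z":0.025,"wx":0.003,"wy":-0.002,"wz":0.003,"jaw":20},{"x":-0.001,"y":-0.010,"z":0.025,"wx":0,"wy":0,"wz":0,"jaw":20},{"x":-0.001,"y":-0.010,"z":0.025,"wx":0,"wy":0,"wz":0,"jaw":20},{"x":-0.001,"y":-0.008,"z":0.022,"wx":0,"wy":0,"wz":0,"jaw":20}]'
python3 plan.py .363 -.2098 .0745 177.9 5 20
```

```text
clock: 7.9
position: [0.3601, -0.2079, 0.1101]
tool_rot: [0.069, 3.138, -0.001]
wrist_force: [0.4, 0.8, -2.1]
opening: 0.0383
now [ 0.3601 -0.2079  0.1101] yaw 177.48 F [ 0.4  0.8 -2.1] turn [-0.001  0.002 -0.007] q [-0.69 -0.06  2.2   0.    1.   -2.22] t 7.9 op 0.0383
[{"x": -0.0006, "y": 0, "z": 0.0071, "wx": 0, "wy": 0.0005, "wz": -0.0015, "jaw": 20.0}, {"x": -0.0006, "y": 0, "z": 0.0071, "wx": 0, "wy": 0.0005, "wz": -0.0015, "jaw": 20.0}, {"x": -0.0006, "y": 0, "z": 0.0071, "wx": 0, "wy": 0.0005, "wz": -0.0015, "jaw": 20.0}, {"x": -0.0006, "y": 0, "z": 0.0071, "wx": 0, "wy": 0.0005, "wz": -0.0015, "jaw": 20.0}, {"x": -0.0006, "y": 0, "z": 0.0071, "wx": 0, "wy": 0.0005, "wz": -0.0015, "jaw": 20.0}]
```

```bash
python3 -m jog '[{"x":-0.001,"y":0,"z":0.010,"wx":0,"wy":0,"wz":-0.004,"jaw":20},{"x":-0.001,"y":0,"z":0.010,"wx":0,"wy":0,"wz":-0.003,"jaw":20},{"x":0,"y":0,"z":0.010,"wx":0,"wy":0,"wz":0,"jaw":20},{"x":0,"y":0,"z":0.005,"wx":0,"wy":0,"wz":0,"jaw":20},{"x":0,"y":0,"z":0,"wx":0,"wy":0,"wz":0,"jaw":20}]'
python3 snap.py side s1; python3 plan.py .4366 -.2125 .0745 177.9 5 20
```

```text
clock: 8.52
position: [0.3616, -0.2057, 0.0724]
tool_rot: [0.057, 3.141, 0.003]
wrist_force: [0.2, 0.8, -2.7]
opening: 0.038
now [ 0.3618 -0.2059  0.0727] yaw 177.9 F [ 0.2 -0.1 -2.4] turn [0.001 0.001 0.   ] q [-0.69  0.01  2.21  0.    0.92 -2.22] t 8.57 op 0.0383
[{"x": -0.015, "y": -0.0008, "z": 0, "wx": 0, "wy": 0, "wz": 0, "jaw": 20.0}, {"x": -0.015, "y": -0.0008, "z": 0, "wx": 0, "wy": 0, "wz": 0, "jaw": 20.0}, {"x": -0.015, "y": -0.0008, "z": 0, "wx": 0, "wy": 0, "wz": 0, "jaw": 20.0}, {"x": -0.015, "y": -0.0008, "z": 0, "wx": 0, "wy": 0, "wz": 0, "jaw": 20.0}, {"x": -0.015, "y": -0.0008, "z": 0, "wx": 0, "wy": 0, "wz": 0, "jaw": 20.0}]
```

Run:
```python
import cv2
s=cv2.imread("pics/s1.png")
cv2.imwrite("pics/s1z.png",cv2.resize(s[90:240,320:480],None,fx=4,fy=4,interpolation=cv2.INTER_CUBIC)[:600])
```

```text
(no output)
```

View pics/s1z.png

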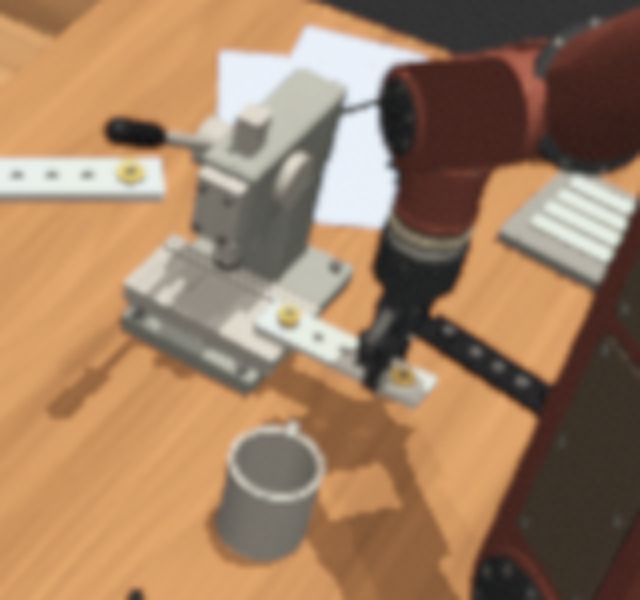

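```bash
python3 - <<'E'
from h import *
C=cam("side");print(onz(C,320+288/4,90+316/4,.078),onz(C,320+288/4,90+316/4,.075), proj(C,[.4618,-.2096,.078]))
E
python3 -m jog '[{"x":-0.010,"y":-0.001,"z":0,"wx":0,"wy":0,"wz":0,"jaw":20},{"x":-0.015,"y":-0.001,"z":0,"wx":0,"wy":0,"wz":0,"jaw":20},{"x":-0.015,"y":-0.001,"z":0,"wx":0,"wy":0,"wz":0,"jaw":20},{"x":-0.015,"y":-0.001,"z":0,"wx":0,"wy":0,"wz":0,"jaw":20},{"x":-0.012,"y":0,"z":0,"wx":0,"wy":0,"wz":0,"jaw":20}]'
python3 plan.py .4366 -.2125 .0745 177.9 2 20
```

```text
[ 0.45900246 -0.19900067  0.078     ] [ 0.46004681 -0.20198781  0.075     ] [392.68740612 167.0844356 ]
clock: 9.2
position: [0.435, -0.2139, 0.0744]
tool_rot: [0.058, 3.136, -0.002]
wrist_force: [-0.1, -0.4, -1.9]
opening: 0.0382
now [ 0.435  -0.2139  0.0744] yaw 177.87 F [-0.1 -0.4 -1.9] turn [-0.001  0.005 -0.001] q [-0.6   0.15  2.06  0.    0.93 -2.14] t 9.2 op 0.0382
[{"x": -0.0008, "y": 0.0008, "z": 0, "wx": -0.0006, "wy": 0.0024, "wz": 0, "jaw": 20.0}, {"x": -0.0008, "y": 0.0008, "z": 0, "wx": -0.0006, "wy": 0.0024, "wz": 0, "jaw": 20.0}]
```

```bash
python3 snap.py side s2
python3 - <<'E'
import cv2
s=cv2.imread("pics/s2.png")
cv2.imwrite("pics/s2z.png",cv2.resize(s[130:210,340:440],None,fx=7,fy=7,interpolation=cv2.INTER_CUBIC)[:600])
E
```

```text
(no output)
```

View pics/s2z.png

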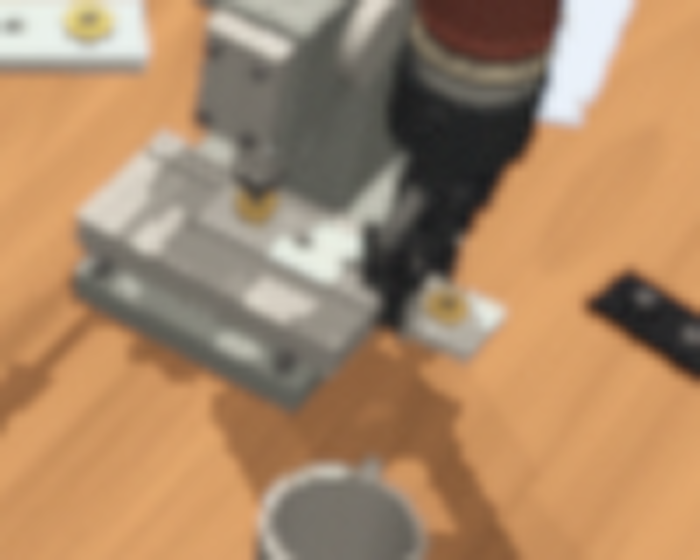

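Run:
```python
from h import *
C=cam("side")
for z in(.068,.073):print(onz(C,340+447/7-.4,130+300/7-.4,z))
for z in(.072,.08):print(onz(C,340+255/7-.4,130+205/7-.4,z))
for n,p in dict(home=[.415,-.2132,.073],proud=[.535,-.2176,.08],bedFL=[.4553,-.1694,.05],bedFR=[.6232,-.1762,.05],bedBL=[.4524,-.2598,.05]).items():print(n,(7*(proj(C,p)+.4-[340,130])).round(0))
```

```text
[ 0.41916265 -0.21821432  0.068     ]
[ 0.41764138 -0.21318888  0.073     ]
[ 0.53713878 -0.21740507  0.072     ]
[ 0.53373532 -0.20933825  0.08      ]
home [451. 302.]
proud [261. 196.]
bedFL [338. 347.]
bedFR [ 79. 212.]
bedBL [421. 254.]
```

```bash
python3 -m jog '[{"x":-0.0015,"y":0.0015,"z":0,"wx":0,"wy":0.005,"wz":0,"jaw":20},{"x":0,"y":0,"z":0.002,"wx":0,"wy":0,"wz":0,"jaw":20},{"x":0,"y":0,"z":0.002,"wx":0,"wy":0,"wz":0,"jaw":20},{"x":0,"y":0,"z":0.001,"wx":0,"wy":0,"wz":0,"jaw":20},{"x":0,"y":0,"z":0,"wx":0,"wy":0,"wz":0,"jaw":20}]'
python3 plan.py .4366 -.2125 .0665 177.9 2 20
```

```text
clock: 9.88
position: [0.4368, -0.212, 0.0686]
tool_rot: [-0.058, -3.14, 0.001]
wrist_force: [-0.7, -0.9, -1.6]
opening: 0.038
now [ 0.4368 -0.212   0.0686] yaw 177.87 F [-0.7 -0.9 -1.6] turn [-0.    -0.001 -0.   ] q [-0.6   0.16  2.06 -0.    0.92 -2.13] t 9.88 op 0.038
[{"x": 0, "y": 0, "z": 0.001, "wx": 0, "wy": -0.0005, "wz": 0, "jaw": 20.0}, {"x": 0, "y": 0, "z": 0.001, "wx": 0, "wy": -0.0005, "wz": 0, "jaw": 20.0}]
```

```bash
python3 -m jog '[{"x":0,"y":0,"z":0.001,"wx":0,"wy":0,"wz":0,"jaw":20},{"x":0,"y":0,"z":0.001,"wx":0,"wy":0,"wz":0,"jaw":20},{"x":0,"y":0,"z":0.001,"wx":0,"wy":0,"wz":0,"jaw":20},{"x":0,"y":0,"z":0,"wx":0,"wy":0,"wz":0,"jaw":20},{"x":0,"y":0,"z":0,"wx":0,"wy":0,"wz":0,"jaw":20}]'
python3 plan.py .4366 -.2125 .0665 177.9 2 20|head -1
```

```text
clock: 10.5
position: [0.4372, -0.2124, 0.0671]
tool_rot: [-0.058, -3.141, 0.001]
wrist_force: [1.1, 0.3, -0.2]
opening: 0.038
now [ 0.4372 -0.2124  0.0671] yaw 177.87 F [ 1.1  0.3 -0.2] turn [-0.001 -0.    -0.001] q [-0.6   0.17  2.06 -0.    0.92 -2.13] t 10.5 op 0.038
```

```bash
python3 -m jog '[{"x":0,"y":0,"z":0.0015,"wx":0,"wy":0,"wz":0,"jaw":20},{"x":0,"y":0,"z":0.001,"wx":0,"wy":0,"wz":0,"jaw":20},{"x":0,"y":0,"z":0.001,"wx":0,"wy":0,"wz":0,"jaw":20},{"x":0,"y":0,"z":0.0,"wx":0,"wy":0,"wz":0,"jaw":20},{"x":0,"y":0,"z":0,"wx":0,"wy":0,"wz":0,"jaw":20}]'
python3 plan.py .4366 -.2125 .0665 177.9 2 20|head -1;python3 snap.py wrist w6
```

```text
clock: 11.12
position: [0.4376, -0.2127, 0.0669]
tool_rot: [-0.058, -3.139, 0.0]
wrist_force: [0.1, 1.1, -1.4]
opening: 0.038
now [ 0.4376 -0.2127  0.0669] yaw 177.9 F [ 0.1  1.1 -1.4] turn [-0.    -0.002 -0.   ] q [-0.6   0.17  2.06 -0.    0.92 -2.13] t 11.12 op 0.038
```

View pics/w6.png

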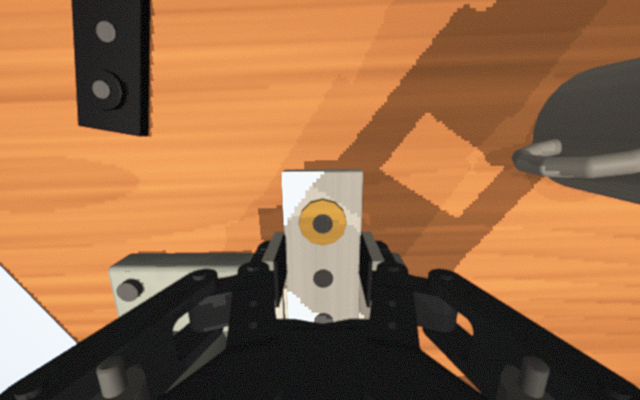

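```bash
python3 -m jog '[{"x":0,"y":0,"z":0.0015,"wx":0,"wy":0,"wz":0,"jaw":20},{"x":0,"y":0,"z":0.0015,"wx":0,"wy":0,"wz":0,"jaw":20},{"x":0,"y":0,"z":0.0015,"wx":0,"wy":0,"wz":0,"jaw":20},{"x":0,"y":0,"z":0.0015,"wx":0,"wy":0,"wz":0,"jaw":20},{"x":0,"y":0,"z":0.0015,"wx":0,"wy":0,"wz":0,"jaw":20}]'
```

```text
clock: 11.8
position: [0.4377, -0.2128, 0.0668]
tool_rot: [-0.056, -3.133, -0.005]
wrist_force: [-4.7, 2.4, 11.5]
opening: 0.0383
```

```bash
python3 -m jog '[{"x":0,"y":0,"z":-0.0005,"wx":0,"wy":0,"wz":0,"jaw":35},{"x":0,"y":0,"z":0,"wx":0,"wy":0,"wz":0,"jaw":55},{"x":0,"y":0,"z":0,"wx":0,"wy":0,"wz":0,"jaw":62},{"x":0,"y":0,"z":0,"wx":0,"wy":0,"wz":0,"jaw":62},{"x":0,"y":0,"z":0,"wx":0,"wy":0,"wz":0,"jaw":62}]'
python3 -m jog '[{"x":0,"y":0,"z":-0.02,"wx":0,"wy":0,"wz":0,"jaw":62},{"x":0,"y":0,"z":-0.04,"wx":0,"wy":0,"wz":0,"jaw":62},{"x":0.02,"y":0,"z":-0.05,"wx":0,"wy":0,"wz":0,"jaw":62},{"x":0.03,"y":0,"z":-0.05,"wx":0,"wy":0,"wz":0,"jaw":62},{"x":0.03,"y":0,"z":-0.05,"wx":0,"wy":0,"wz":0,"jaw":62}]'
python3 snap.py side s3; python3 snap.py wrist w7
python3 - <<'E'
import cv2
s=cv2.imread("pics/s3.png")
cv2.imwrite("pics/s3z.png",cv2.resize(s[130:210,340:440],None,fx=7,fy=7,interpolation=cv2.INTER_CUBIC)[:600])
E
```

```text
clock: 12.42
position: [0.4383, -0.2132, 0.0671]
tool_rot: [-0.057, -3.134, -0.004]
wrist_force: [0.2, 0.3, 0.4]
opening: 0.0529
clock: 13.05
position: [0.3565, -0.2092, 0.2785]
tool_rot: [-0.053, -3.125, -0.013]
wrist_force: [0.8, -0.6, -0.4]
opening: 0.0526
```

View pics/s3z.png

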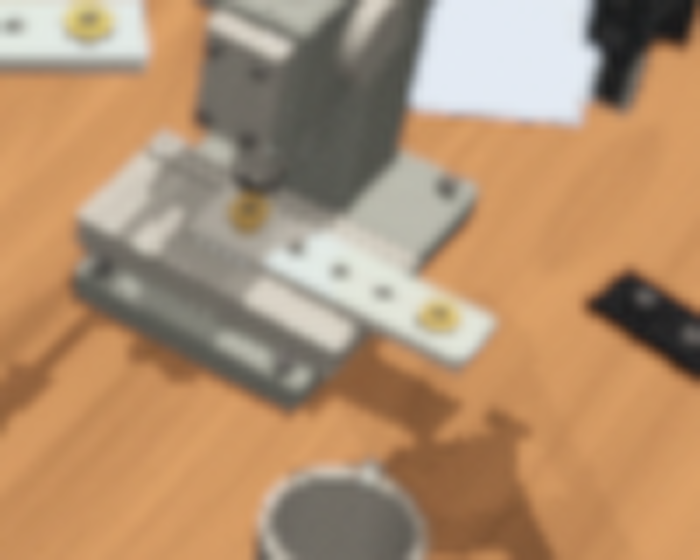

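View pics/w7.png

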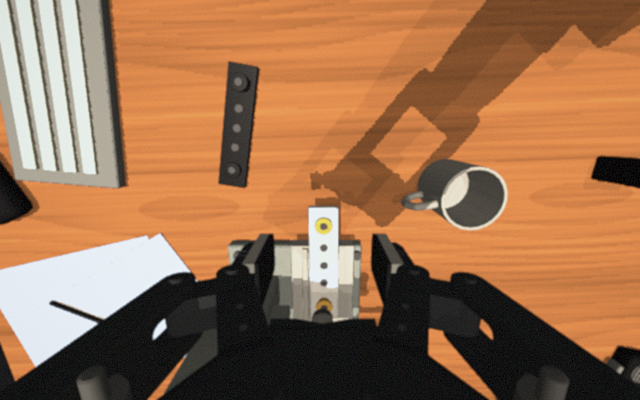

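Run:
```python
from h import *
import pickle
C=cam("side");W=cam("wrist",pickle.load(open("pics/w7.pkl","rb")))
y=-.0367;Rz=np.array([[np.cos(y),-np.sin(y)],[np.sin(y),np.cos(y)]]);o=np.array([.538,-.2177])
f=lambda n,w:print(n,w.round(4),(1000*Rz.T@(w[:2]-o)).round(1))
S=lambda a:(340+a[0]/7-.4,130+a[1]/7-.4)
f("s home",onz(C,*S((438,313)),.065));f("s proud",onz(C,*S((247,209)),.072))
for i,a in enumerate(((295,248),(340,271),(384,293))):f("s hole",onz(C,*S(a),.06))
f("w home",onz(W,323,226,.065));f("w h",onz(W,323.5,247,.06));f("w h",onz(W,324,266,.06));f("w proud",onz(W,323,306,.072))
```

```text
s home [ 0.4194 -0.2096  0.065 ] [-118.8    3.8]
s proud [ 0.5391 -0.212   0.072 ] [0.9 5.7]
s hole [ 0.5074 -0.2127  0.06  ] [-30.8   3.9]
s hole [ 0.4788 -0.2115  0.06  ] [-59.4   4. ]
s hole [ 0.4515 -0.2108  0.06  ] [-86.7   3.8]
w home [ 0.4181 -0.2136  0.065 ] [-119.9   -0.3]
w h [ 0.4507 -0.214   0.06  ] [-87.4   0.5]
w h [ 0.4796 -0.2142  0.06  ] [-58.5   1.3]
w proud [ 0.5355 -0.2176  0.072 ] [-2.5  0. ]
```

```bash
python3 plan.py .5902 -.104 .40 87.9 10 80
```

```text
now [ 0.3586 -0.2116  0.2841] yaw 177.93 F [ 0.5 -0.2  0.7] turn [-0.005 -0.005  1.571] q [-0.7  -0.28  2.03 -0.    1.4  -2.23] t 13.15 op 0.0533
[{"x": -0.0227, "y": 0.0116, "z": -0.0117, "wx": -0.0005, "wy": -0.0005, "wz": 0.1571, "jaw": 80.0}, {"x": -0.0206, "y": 0.015, "z": -0.0117, "wx": -0.0005, "wy": -0.0005, "wz": 0.1571, "jaw": 80.0}, {"x": -0.018, "y": 0.018, "z": -0.0117, "wx": -0.0005, "wy": -0.0005, "wz": 0.1571, "jaw": 80.0}, {"x": -0.015, "y": 0.0206, "z": -0.0117, "wx": -0.0005, "wy": -0.0005, "wz": 0.1571, "jaw": 80.0}, {"x": -0.0115, "y": 0.0227, "z": -0.0117, "wx": -0.0005, "wy": -0.0005, "wz": 0.1571, "jaw": 80.0}]
[{"x": -0.0079, "y": 0.0243, "z": -0.0116, "wx": -0.0005, "wy": -0.0005, "wz": 0.1571, "jaw": 80.0}, {"x": -0.004, "y": 0.0252, "z": -0.0116, "wx": -0.0005, "wy": -0.0005, "wz": 0.1571, "jaw": 80.0}, {"x": 0, "y": 0.0255, "z": -0.0116, "wx": -0.0005, "wy": -0.0005, "wz": 0.1571, "jaw": 80.0}, {"x": 0.004, "y": 0.0252, "z": -0.0116, "wx": -0.0005, "wy": -0.0005, "wz": 0.1571, "jaw": 80.0}, {"x": 0.0079, "y": 0.0243, "z": -0.0116, "wx": -0.0005, "wy": -0.0005, "wz": 0.1571, "jaw": 80.0}]
```

First rise and move toward +y while turning, then over the handle.

```bash
python3 -m jog '[{"x":-0.010,"y":0.022,"z":-0.028,"wx":0,"wy":0,"wz":0.17,"jaw":80},{"x":-0.008,"y":0.024,"z":-0.028,"wx":0,"wy":0,"wz":0.17,"jaw":80},{"x":-0.004,"y":0.026,"z":-0.028,"wx":0,"wy":0,"wz":0.17,"jaw":80},{"x":0,"y":0.026,"z":-0.028,"wx":0,"wy":0,"wz":0.17,"jaw":80},{"x":0.004,"y":0.026,"z":-0.020,"wx":0,"wy":0,"wz":0.17,"jaw":80}]'
python3 plan.py .5902 -.104 .40 87.9 5 80
```

```text
clock: 13.78
position: [0.4251, -0.0991, 0.4152]
tool_rot: [-1.389, -2.806, 0.003]
wrist_force: [-0.3, 0.3, -0.0]
opening: 0.0684
now [ 0.4251 -0.0991  0.4152] yaw 127.32 F [-0.3  0.3 -0. ] turn [-0.009 -0.006  0.688] q [-0.39 -0.28  1.79 -0.    1.64 -1.04] t 13.78 op 0.0684
[{"x": -0.0208, "y": 0.0257, "z": 0.0027, "wx": -0.0019, "wy": -0.0012, "wz": 0.1376, "jaw": 80.0}, {"x": -0.0171, "y": 0.0283, "z": 0.0028, "wx": -0.0019, "wy": -0.0012, "wz": 0.1376, "jaw": 80.0}, {"x": -0.0131, "y": 0.0304, "z": 0.0028, "wx": -0.0019, "wy": -0.0012, "wz": 0.1376, "jaw": 80.0}, {"x": -0.0088, "y": 0.0319, "z": 0.0029, "wx": -0.0019, "wy": -0.0012, "wz": 0.1376, "jaw": 80.0}, {"x": -0.0043, "y": 0.0327, "z": 0.003, "wx": -0.0019, "wy": -0.0012, "wz": 0.1376, "jaw": 80.0}]
```

```bash
python3 -m jog '[{"x":-0.020,"y":0.026,"z":0,"wx":-0.002,"wy":-0.001,"wz":0.14,"jaw":80},{"x":-0.017,"y":0.029,"z":0,"wx":-0.002,"wy":-0.001,"wz":0.14,"jaw":80},{"x":-0.013,"y":0.031,"z":0,"wx":-0.002,"wy":-0.001,"wz":0.14,"jaw":80},{"x":-0.009,"y":0.032,"z":0,"wx":-0.002,"wy":-0.001,"wz":0.14,"jaw":80},{"x":-0.004,"y":0.030,"z":0,"wx":0,"wy":0,"wz":0.1,"jaw":80}]'
python3 snap.py wrist w8; python3 plan.py .5902 -.104 .35 87.9 5 80
```

```text
clock: 14.4
position: [0.5944, -0.1019, 0.4126]
tool_rot: [-2.25, -2.189, -0.001]
wrist_force: [-0.0, -0.1, 0.0]
opening: 0.0682
now [ 0.5972 -0.1021  0.4111] yaw 88.31 F [ 2.1 -0.8 -0.3] turn [ 0.    -0.003  0.007] q [-0.29  0.09  1.45  0.    1.59 -0.26] t 14.45 op 0.0687
[{"x": -0.0005, "y": -0.0014, "z": 0.0122, "wx": 0, "wy": -0.0006, "wz": 0.0014, "jaw": 80.0}, {"x": -0.0005, "y": -0.0014, "z": 0.0122, "wx": 0, "wy": -0.0006, "wz": 0.0014, "jaw": 80.0}, {"x": 0, "y": -0.0014, "z": 0.0122, "wx": 0, "wy": -0.0006, "wz": 0.0014, "jaw": 80.0}, {"x": 0, "y": -0.0014, "z": 0.0122, "wx": 0, "wy": -0.0006, "wz": 0.0014, "jaw": 80.0}, {"x": 0, "y": -0.0014, "z": 0.0122, "wx": 0, "wy": -0.0006, "wz": 0.0014, "jaw": 80.0}]
```

View pics/w8.png

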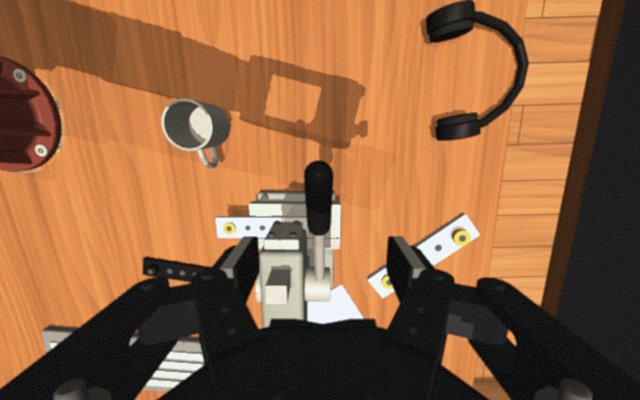

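```bash
python3 - <<'E'
from h import *
import pickle
W=cam("wrist",pickle.load(open("pics/w8.pkl","rb")))
print(onz(W,318.5,168,.315),onz(W,317.5,230,.275))
y=-.0367
for i in range(24):
    p=min(i*.05,1.13);a=.6109-p;Y=-36+185*np.cos(a);Z=185+185*np.sin(a);print(round(p,2),round(Y,1),round(Z,1),"world",np.round([.538+.048*np.cos(y)-np.sin(y)*Y/1000,-.2177+.048*np.sin(y)+np.cos(y)*Y/1000],4))
E
python3 -m jog '[{"x":0,"y":-0.002,"z":0.022,"wx":0,"wy":0,"wz":0.003,"jaw":80},{"x":0,"y":-0.002,"z":0.022,"wx":0,"wy":-0.003,"wz":0.003,"jaw":80},{"x":0,"y":-0.001,"z":0.022,"wx":0,"wy":0,"wz":0,"jaw":80},{"x":0,"y":-0.001,"z":0.022,"wx":0,"wy":0,"wz":0,"jaw":80},{"x":0,"y":0,"z":0.020,"wx":0,"wy":0,"wz":0,"jaw":80}]'
python3 plan.py .5904 -.104 .291 87.9 1 80
```

```text
[ 0.59161407 -0.07030736  0.315     ] [ 0.58776239 -0.13954141  0.275     ]
0.0 115.5 291.1 world [ 0.5902 -0.104 ]
0.05 120.7 283.4 world [ 0.5904 -0.0989]
0.1 125.4 275.5 world [ 0.5906 -0.0942]
0.15 129.7 267.3 world [ 0.5907 -0.0899]
0.2 133.6 258.9 world [ 0.5909 -0.086 ]
0.25 137.1 250.3 world [ 0.591  -0.0825]
0.3 140.1 241.6 world [ 0.5911 -0.0794]
0.35 142.7 232.7 world [ 0.5912 -0.0768]
0.4 144.9 223.7 world [ 0.5913 -0.0747]
0.45 146.6 214.6 world [ 0.5913 -0.0729]
0.5 147.9 205.5 world [ 0.5914 -0.0717]
0.55 148.7 196.3 world [ 0.5914 -0.0709]
0.6 149.0 187.0 world [ 0.5914 -0.0706]
0.65 148.9 177.8 world [ 0.5914 -0.0707]
0.7 148.3 168.5 world [ 0.5914 -0.0713]
0.75 147.2 159.3 world [ 0.5914 -0.0723]
0.8 145.7 150.2 world [ 0.5913 -0.0739]
0.85 143.7 141.2 world [ 0.5912 -0.0758]
0.9 141.3 132.3 world [ 0.5912 -0.0782]
0.95 138.5 123.5 world [ 0.591  -0.0811]
1.0 135.2 114.8 world [ 0.5909 -0.0844]
1.05 131.4 106.4 world [ 0.5908 -0.0881]
1.1 127.3 98.1 world [ 0.5906 -0.0922]
1.13 124.6 93.2 world [ 0.5905 -0.0949]
clock: 15.08
position: [0.5923, -0.1009, 0.2948]
tool_rot: [-2.255, -2.182, 0.003]
wrist_force: [-0.4, 0.1, 0.6]
opening: 0.0686
now [ 0.5923 -0.1009  0.2948] yaw 88.11 F [-0.4  0.1  0.6] turn [-0.004 -0.002  0.004] q [-0.29  0.13  1.62  0.    1.39 -0.25] t 15.07 op 0.0686
[{"x": -0.0031, "y": -0.0017, "z": 0.0039, "wx": -0.0041, "wy": -0.0015, "wz": 0.0036, "jaw": 80.0}]
```

Grip alignment agrees with the geometry. Close on the grip.

```bash
python3 -m jog '[{"x":-0.003,"y":-0.0015,"z":0.004,"wx":-0.004,"wy":-0.002,"wz":0.004,"jaw":60},{"x":0,"y":0,"z":0,"wx":0,"wy":0,"wz":0,"jaw":30},{"x":0,"y":0,"z":0,"wx":0,"wy":0,"wz":0,"jaw":10},{"x":0,"y":0,"z":0,"wx":0,"wy":0,"wz":0,"jaw":10},{"x":0,"y":0,"z":0,"wx":0,"wy":0,"wz":0,"jaw":10}]'
python3 plan.py .5904 -.104 .291 87.9 1 10;python3 snap.py wrist w9
```

```text
clock: 15.7
position: [0.5904, -0.1036, 0.2877]
tool_rot: [-2.26, -2.179, 0.001]
wrist_force: [1.7, 0.1, -3.3]
opening: 0.0237
now [ 0.5904 -0.1036  0.2877] yaw 87.91 F [ 1.7  0.1 -3.3] turn [-0.002 -0.001  0.   ] q [-0.29  0.13  1.63  0.    1.38 -0.25] t 15.7 op 0.0237
[{"x": 0, "y": 0, "z": -0.0033, "wx": -0.0023, "wy": -0.001, "wz": 0, "jaw": 10.0}]
```

View pics/w9.png

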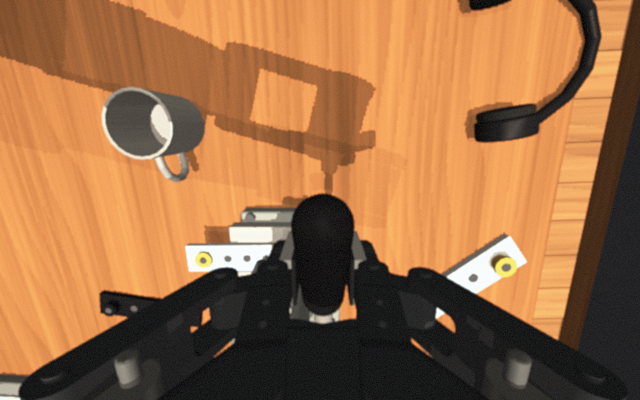

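```bash
python3 -m jog '[{"x":0.005,"y":0,"z":0.008,"wx":0,"wy":0,"wz":0,"jaw":10},{"x":0.005,"y":0,"z":0.009,"wx":0,"wy":0,"wz":0,"jaw":10},{"x":0.0045,"y":0,"z":0.009,"wx":0,"wy":0,"wz":0,"jaw":10},{"x":0.004,"y":0,"z":0.009,"wx":0,"wy":0,"wz":0,"jaw":10},{"x":0.004,"y":0,"z":0.009,"wx":0,"wy":0,"wz":0,"jaw":10}]'
python3 plan.py .5911 -.0794 .2416 87.9 1 10
```

```text
clock: 16.38
position: [0.5911, -0.085, 0.255]
tool_rot: [2.253, 2.174, -0.013]
wrist_force: [-3.9, -1.5, 6.8]
opening: 0.0233
now [ 0.5911 -0.085   0.255 ] yaw 87.95 F [-3.9 -1.5  6.8] turn [0.002 0.014 0.001] q [-0.25  0.15  1.68 -0.01  1.31 -0.21] t 16.38 op 0.0233
[{"x": 0.0057, "y": 0, "z": 0.0134, "wx": 0.0021, "wy": 0.0138, "wz": 0.001, "jaw": 10.0}]
```

```bash
python3 -m jog '[{"x":0.0045,"y":0,"z":0.011,"wx":0,"wy":0.005,"wz":0,"jaw":10},{"x":0.0035,"y":0,"z":0.011,"wx":0,"wy":0.005,"wz":0,"jaw":10},{"x":0.003,"y":0,"z":0.011,"wx":0,"wy":0.005,"wz":0,"jaw":10},{"x":0.0025,"y":0,"z":0.011,"wx":0,"wy":0,"wz":0,"jaw":10},{"x":0.002,"y":0,"z":0.011,"wx":0,"wy":0,"wz":0,"jaw":10}]'
python3 plan.py .5914 -.0710 .200 87.9 1 10
```

```text
clock: 17.0
position: [0.5916, -0.0717, 0.2105]
tool_rot: [2.251, 2.178, -0.006]
wrist_force: [-4.0, 0.1, 6.0]
opening: 0.0236
now [ 0.5916 -0.0717  0.2105] yaw 88.1 F [-4.   0.1  6. ] turn [0.004 0.009 0.004] q [-0.23  0.19  1.72 -0.01  1.23 -0.2 ] t 17.0 op 0.0236
[{"x": 0.0008, "y": 0, "z": 0.0105, "wx": 0.0041, "wy": 0.0093, "wz": 0.0036, "jaw": 10.0}]
```

```bash
python3 -m jog '[{"x":0.001,"y":0,"z":0.011,"wx":0,"wy":0.005,"wz":0,"jaw":10},{"x":0.0005,"y":0,"z":0.011,"wx":0,"wy":0.005,"wz":0,"jaw":10},{"x":0,"y":0,"z":0.011,"wx":0,"wy":0.003,"wz":0,"jaw":10},{"x":-0.0005,"y":0,"z":0.011,"wx":0,"wy":0,"wz":0,"jaw":10},{"x":-0.001,"y":0,"z":0.011,"wx":0,"wy":0,"wz":0,"jaw":10}]'
python3 plan.py .5914 -.0721 .160 87.9 1 10
```

```text
clock: 17.62
position: [0.5917, -0.0703, 0.165]
tool_rot: [2.254, 2.186, 0.006]
wrist_force: [-4.5, 2.0, 5.9]
opening: 0.0234
now [ 0.5917 -0.0703  0.165 ] yaw 88.25 F [-4.5  2.   5.9] turn [ 0.004 -0.001  0.006] q [-0.24  0.24  1.75  0.    1.15 -0.21] t 17.62 op 0.0234
[{"x": -0.0018, "y": 0, "z": 0.005, "wx": 0.0039, "wy": -0.0014, "wz": 0.0061, "jaw": 10.0}]
```

```bash
python3 -m jog '[{"x":-0.002,"y":0,"z":0.0105,"wx":0.003,"wy":0,"wz":0.004,"jaw":10},{"x":-0.0025,"y":0,"z":0.0105,"wx":0,"wy":0,"wz":0.003,"jaw":10},{"x":-0.0025,"y":0,"z":0.0105,"wx":0,"wy":0,"wz":0,"jaw":10},{"x":-0.003,"y":0,"z":0.0105,"wx":0,"wy":0,"wz":0,"jaw":10},{"x":-0.0035,"y":0,"z":0.0105,"wx":0,"wy":0,"wz":0,"jaw":10}]'
python3 plan.py .5909 -.0844 .1148 87.9 1 10
```

```text
clock: 18.25
position: [0.5913, -0.0797, 0.1235]
tool_rot: [-2.256, -2.179, -0.003]
wrist_force: [-8.4, 4.7, 15.4]
opening: 0.0232
now [ 0.5913 -0.0797  0.1235] yaw 88.01 F [-8.4  4.7 15.4] turn [-0.002 -0.005  0.002] q [-0.25  0.29  1.77  0.    1.08 -0.22] t 18.25 op 0.0232
[{"x": -0.0048, "y": 0, "z": 0.0087, "wx": -0.0023, "wy": -0.0046, "wz": 0.0018, "jaw": 10.0}]
```

```bash
python3 -m jog '[{"x":-0.004,"y":0,"z":0.009,"wx":0,"wy":0,"wz":0,"jaw":10},{"x":-0.004,"y":0,"z":0.009,"wx":0,"wy":0,"wz":0,"jaw":10},{"x":-0.004,"y":0,"z":0.008,"wx":0,"wy":0,"wz":0,"jaw":10},{"x":-0.003,"y":0,"z":0.006,"wx":0,"wy":0,"wz":0,"jaw":10},{"x":-0.002,"y":0,"z":0.004,"wx":0,"wy":0,"wz":0,"jaw":10}]'
python3 plan.py .5905 -.0949 .0932 87.9 1 10
```

```text
clock: 18.88
position: [0.5909, -0.089, 0.1037]
tool_rot: [-2.247, -2.172, -0.008]
wrist_force: [-6.9, 5.1, 14.7]
opening: 0.0235
now [ 0.5909 -0.089   0.1037] yaw 88.05 F [-6.9  5.1 14.7] turn [-0.008 -0.015  0.003] q [-0.27  0.33  1.77  0.01  1.05 -0.25] t 18.88 op 0.0235
[{"x": -0.0061, "y": 0, "z": 0.0104, "wx": -0.0082, "wy": -0.0154, "wz": 0.0026, "jaw": 10.0}]
```

```bash
python3 -m jog '[{"x":-0.004,"y":0,"z":0.008,"wx":-0.004,"wy":-0.008,"wz":0,"jaw":10},{"x":-0.004,"y":0,"z":0.007,"wx":-0.004,"wy":-0.006,"wz":0,"jaw":10},{"x":-0.003,"y":0,"z":0.006,"wx":0,"wy":0,"wz":0,"jaw":10},{"x":-0.002,"y":0,"z":0.005,"wx":0,"wy":0,"wz":0,"jaw":10},{"x":-0.002,"y":0,"z":0.005,"wx":0,"wy":0,"wz":0,"jaw":10}]'
python3 plan.py .5905 -.0949 .0932 87.9 1 10
```

```text
clock: 19.5
position: [0.5907, -0.0967, 0.09]
tool_rot: [-2.253, -2.17, -0.006]
wrist_force: [-9.8, 6.0, 16.5]
opening: 0.0234
now [ 0.5907 -0.0967  0.09  ] yaw 87.84 F [-9.8  6.  16.5] turn [-0.007 -0.012 -0.001] q [-0.28  0.35  1.78  0.01  1.03 -0.25] t 19.5 op 0.0234
[{"x": 0.0019, "y": 0, "z": -0.0032, "wx": -0.0067, "wy": -0.0117, "wz": -0.0009, "jaw": 10.0}]
```

```bash
python3 -m jog '[{"x":-0.001,"y":0,"z":0.005,"wx":0,"wy":0,"wz":0,"jaw":10},{"x":-0.001,"y":0,"z":0.005,"wx":0,"wy":0,"wz":0,"jaw":10},{"x":-0.001,"y":0,"z":0.005,"wx":0,"wy":0,"wz":0,"jaw":10},{"x":0,"y":0,"z":0.005,"wx":0,"wy":0,"wz":0,"jaw":10},{"x":0,"y":0,"z":0.005,"wx":0,"wy":0,"wz":0,"jaw":10}]'
python3 plan.py .5905 -.0949 .0932 87.9 1 10; python3 snap.py side s4;python3 snap.py wrist w10;  python3 - <<'E'
import cv2
s=cv2.imread("pics/s4.png")
cv2.imwrite("pics/s4z.png",cv2.resize(s[90:210,320:440],None,fx=5,fy=5,interpolation=cv2.INTER_CUBIC)[:600])
E
```

```text
clock: 20.12
position: [0.5905, -0.0991, 0.0855]
tool_rot: [-2.246, -2.174, 0.007]
wrist_force: [-9.2, -0.1, 18.2]
opening: 0.0234
now [ 0.5905 -0.0991  0.0855] yaw 88.14 F [-9.2 -0.1 18.2] turn [-0.014 -0.007  0.004] q [-0.29  0.36  1.77  0.    1.03 -0.26] t 20.12 op 0.0234
[{"x": 0.0043, "y": 0, "z": -0.0077, "wx": -0.0144, "wy": -0.0075, "wz": 0.0043, "jaw": 10.0}]
```

View pics/s4z.png

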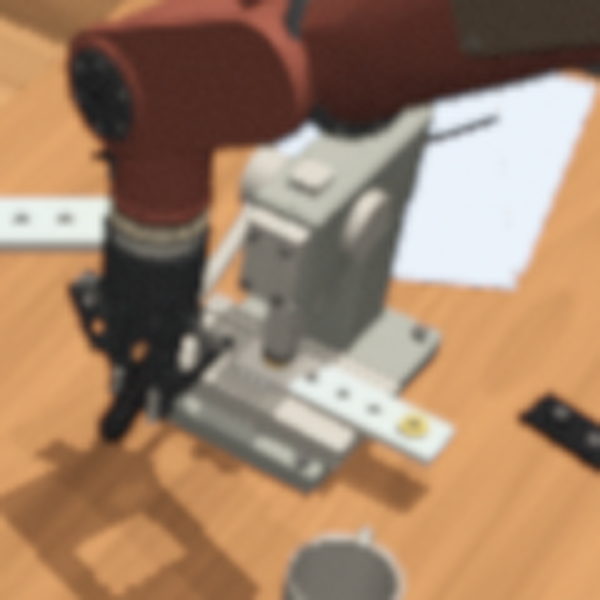

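View pics/w10.png

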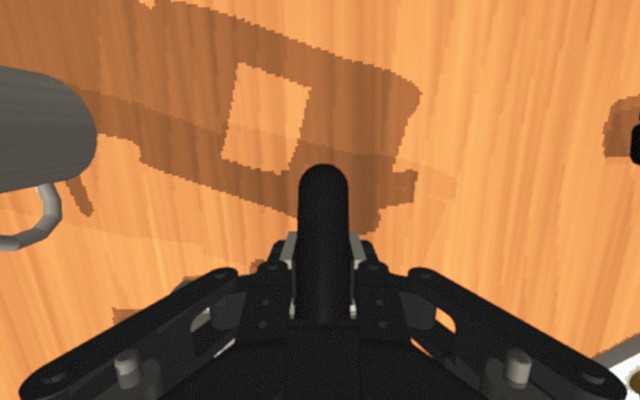

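```bash
python3 -m jog '[{"x":-0.001,"y":0,"z":0.007,"wx":-0.006,"wy":0,"wz":0,"jaw":10},{"x":-0.001,"y":0,"z":0.008,"wx":-0.004,"wy":0,"wz":0,"jaw":10},{"x":0,"y":0,"z":0.008,"wx":0,"wy":0,"wz":0,"jaw":10},{"x":0,"y":0,"z":0.008,"wx":0,"wy":0,"wz":0,"jaw":10},{"x":0,"y":0,"z":0.008,"wx":0,"wy":0,"wz":0,"jaw":10}]'
python3 plan.py .5905 -.0949 .0932 87.9 1 10
python3 - <<'E'
from h import *
C=cam("side")
for z in(.240,.245,.25,.23):print(z,(5*(proj(C,[.538,-.2177,z])+.4-[320,90])).round(0))
E
```

```text
clock: 20.85
position: [0.5905, -0.1005, 0.083]
tool_rot: [-2.246, -2.169, 0.014]
wrist_force: [-19.2, 4.1, 36.7]
opening: 0.0236
now [ 0.5905 -0.1005  0.083 ] yaw 88.0 F [-19.2   4.1  36.7] turn [-0.02  -0.007  0.002] q [-0.29  0.36  1.77  0.    1.03 -0.25] t 20.85 op 0.0236
[{"x": 0.0057, "y": 0, "z": -0.0102, "wx": -0.0201, "wy": -0.0072, "wz": 0.0019, "jaw": 10.0}]
0.24 [313. 171.]
0.245 [314. 165.]
0.25 [315. 159.]
0.23 [311. 182.]
```

```bash
python3 -m jog '[{"x":0.002,"y":0,"z":-0.006,"wx":-0.008,"wy":0,"wz":0,"jaw":10},{"x":0.004,"y":0,"z":-0.008,"wx":-0.006,"wy":0,"wz":0,"jaw":10},{"x":0.004,"y":0,"z":-0.009,"wx":-0.004,"wy":0,"wz":0,"jaw":10},{"x":0.004,"y":0,"z":-0.009,"wx":0,"wy":0,"wz":0,"jaw":10},{"x":0.004,"y":0,"z":-0.009,"wx":0,"wy":0,"wz":0,"jaw":10}]'
python3 plan.py .5909 -.0811 .1201 87.9 1 10
```

```text
clock: 21.48
position: [0.5913, -0.0778, 0.1299]
tool_rot: [-2.254, -2.171, -0.014]
wrist_force: [-1.6, -1.7, 3.2]
opening: 0.0233
now [ 0.5913 -0.0778  0.1299] yaw 87.84 F [-1.6 -1.7  3.2] turn [-0.002 -0.015 -0.001] q [-0.26  0.29  1.77  0.02  1.09 -0.23] t 21.48 op 0.0233
[{"x": -0.0034, "y": 0, "z": 0.0098, "wx": -0.0024, "wy": -0.0151, "wz": -0.0011, "jaw": 10.0}]
```

```bash
python3 -m jog '[{"x":0.0025,"y":0,"z":-0.009,"wx":0,"wy":-0.006,"wz":0,"jaw":10},{"x":0.002,"y":0,"z":-0.009,"wx":0,"wy":-0.006,"wz":0,"jaw":10},{"x":0.0015,"y":0,"z":-0.009,"wx":0,"wy":-0.003,"wz":0,"jaw":10},{"x":0.001,"y":0,"z":-0.009,"wx":0,"wy":0,"wz":0,"jaw":10},{"x":0.0005,"y":0,"z":-0.009,"wx":0,"wy":0,"wz":0,"jaw":10}]'
python3 plan.py .5914 -.0707 .1778 87.9 1 10
```

```text
clock: 22.1
position: [0.5916, -0.0698, 0.1775]
tool_rot: [-2.261, -2.178, 0.004]
wrist_force: [-1.0, 0.3, 0.8]
opening: 0.0235
now [ 0.5916 -0.0698  0.1775] yaw 87.85 F [-1.   0.3  0.8] turn [-0.003  0.    -0.001] q [-0.23  0.23  1.74 -0.    1.18 -0.2 ] t 22.1 op 0.0235
[{"x": -0.001, "y": 0, "z": 0, "wx": -0.0031, "wy": 0, "wz": -0.0008, "jaw": 10.0}]
```

```bash
python3 -m jog '[{"x":-0.0005,"y":0,"z":-0.009,"wx":0,"wy":0,"wz":0,"jaw":10},{"x":-0.0005,"y":0,"z":-0.009,"wx":0,"wy":0,"wz":0,"jaw":10},{"x":-0.001,"y":0,"z":-0.009,"wx":0,"wy":0,"wz":0,"jaw":10},{"x":-0.0015,"y":0,"z":-0.009,"wx":0,"wy":0,"wz":0,"jaw":10},{"x":-0.002,"y":0,"z":-0.009,"wx":0,"wy":0,"wz":0,"jaw":10}]'
python3 plan.py .5913 -.0747 .2237 87.9 1 10; python3 snap.py wrist w11
```

```text
clock: 22.72
position: [0.5914, -0.0754, 0.2256]
tool_rot: [-2.262, -2.176, 0.003]
wrist_force: [-1.7, 1.2, 1.3]
opening: 0.024
now [ 0.5914 -0.0754  0.2256] yaw 87.78 F [-1.7  1.2  1.3] turn [-0.003 -0.001 -0.002] q [-0.24  0.18  1.7   0.    1.26 -0.21] t 22.73 op 0.024
[{"x": 0.0007, "y": 0, "z": 0.0019, "wx": -0.0033, "wy": -0.0008, "wz": -0.0021, "jaw": 10.0}]
```

View pics/w11.png

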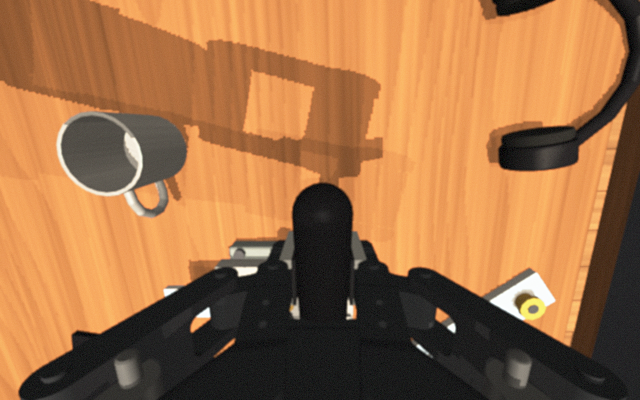

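Handle is still held in the jaws (grip end at (322,185)). Continue up.

```bash
python3 -m jog '[{"x":-0.0015,"y":0,"z":-0.009,"wx":0,"wy":0,"wz":0,"jaw":10},{"x":-0.0025,"y":0,"z":-0.009,"wx":0,"wy":0,"wz":0,"jaw":10},{"x":-0.003,"y":0,"z":-0.009,"wx":0,"wy":0,"wz":0,"jaw":10},{"x":-0.0035,"y":0,"z":-0.0085,"wx":0,"wy":0,"wz":0,"jaw":10},{"x":-0.004,"y":0,"z":-0.008,"wx":0,"wy":0,"wz":0,"jaw":10}]'
python3 plan.py .5906 -.0942 .2755 87.9 1 10
```

```text
clock: 23.4
position: [0.5908, -0.0914, 0.2735]
tool_rot: [-2.261, -2.178, 0.004]
wrist_force: [-1.8, 1.0, -0.5]
opening: 0.0235
now [ 0.5908 -0.0914  0.2735] yaw 87.87 F [-1.8  1.  -0.5] turn [-0.003  0.    -0.   ] q [-0.27  0.14  1.65 -0.    1.35 -0.23] t 23.4 op 0.0235
[{"x": -0.0028, "y": 0, "z": -0.002, "wx": -0.0035, "wy": 0.0005, "wz": -0.0005, "jaw": 10.0}]
```

```bash
python3 -m jog '[{"x":-0.005,"y":0,"z":-0.008,"wx":0,"wy":0,"wz":0,"jaw":10},{"x":-0.005,"y":0,"z":-0.007,"wx":0,"wy":0,"wz":0,"jaw":10},{"x":-0.003,"y":0,"z":-0.005,"wx":0,"wy":0,"wz":0,"jaw":10},{"x":-0.001,"y":0,"z":-0.003,"wx":0,"wy":0,"wz":0,"jaw":10},{"x":0,"y":0,"z":-0.002,"wx":0,"wy":0,"wz":0,"jaw":10}]'
python3 plan.py .5902 -.104 .291 87.9 1 10
```

```text
clock: 24.02
position: [0.5905, -0.0961, 0.2835]
tool_rot: [-2.24, -2.17, -0.016]
wrist_force: [0.6, 1.4, -5.2]
opening: 0.0236
now [ 0.5905 -0.0961  0.2835] yaw 88.18 F [ 0.6  1.4 -5.2] turn [-0.009 -0.023  0.005] q [-0.29  0.14  1.63  0.02  1.38 -0.26] t 24.02 op 0.0236
[{"x": -0.0078, "y": 0, "z": -0.0077, "wx": -0.0091, "wy": -0.0228, "wz": 0.0049, "jaw": 10.0}]
```

```bash
python3 -m jog '[{"x":-0.005,"y":0,"z":-0.006,"wx":-0.004,"wy":-0.01,"wz":0,"jaw":10},{"x":-0.005,"y":0,"z":-0.006,"wx":-0.004,"wy":-0.01,"wz":0,"jaw":10},{"x":-0.004,"y":0,"z":-0.006,"wx":0,"wy":0,"wz":0,"jaw":10},{"x":-0.002,"y":0,"z":-0.004,"wx":0,"wy":0,"wz":0,"jaw":10},{"x":0,"y":0,"z":0,"wx":0,"wy":0,"wz":0,"jaw":10}]'
python3 plan.py .5902 -.104 .291 87.9 1 10;python3 snap.py wrist w12
```

```text
clock: 24.65
position: [0.5906, -0.0957, 0.2833]
tool_rot: [-2.227, -2.165, -0.036]
wrist_force: [-2.0, 3.4, 3.9]
opening: 0.0231
now [ 0.5906 -0.0957  0.2833] yaw 88.37 F [-2.   3.4  3.9] turn [-0.009 -0.041  0.008] q [-0.3   0.14  1.63  0.04  1.39 -0.27] t 24.65 op 0.0231
[{"x": -0.008, "y": 0, "z": -0.008, "wx": -0.0093, "wy": -0.0407, "wz": 0.0084, "jaw": 10.0}]
```

View pics/w12.png

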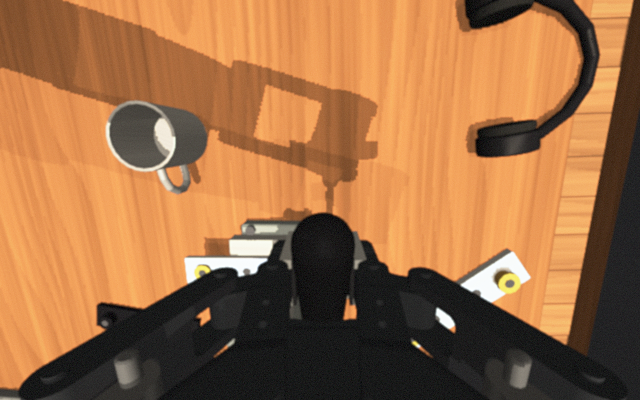

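```bash
python3 -m jog '[{"x":0,"y":0,"z":0,"wx":0,"wy":-0.01,"wz":0,"jaw":30},{"x":0,"y":0,"z":0,"wx":-0.004,"wy":-0.01,"wz":0,"jaw":50},{"x":0,"y":0,"z":0,"wx":-0.004,"wy":-0.01,"wz":0.004,"jaw":70},{"x":0,"y":0,"z":0,"wx":0,"wy":-0.01,"wz":0.004,"jaw":80},{"x":0,"y":0,"z":0,"wx":0,"wy":0,"wz":0,"jaw":80}]'
python3 plan.py .5902 -.096 .40 87.9 3 80;python3 snap.py side s5;python3 - <<'E'
import cv2
s=cv2.imread("pics/s5.png")
cv2.imwrite("pics/s5z.png",cv2.resize(s[90:210,320:440],None,fx=5,fy=5,interpolation=cv2.INTER_CUBIC)[:600])
from h import *
C=cam("side")
for z in(.240,.26,.267):print(z,(5*(proj(C,[.538,-.2177,z])+.4-[320,90])).round(0))
E
```

```text
clock: 25.32
position: [0.5917, -0.1005, 0.2884]
tool_rot: [2.257, 2.168, -0.006]
wrist_force: [-0.1, 0.2, 0.1]
opening: 0.0682
now [ 0.5917 -0.1005  0.2884] yaw 87.68 F [-0.1  0.2  0.1] turn [ 0.006  0.011 -0.004] q [-0.28  0.13  1.64 -0.01  1.37 -0.24] t 25.32 op 0.0682
[{"x": 0.0011, "y": 0, "z": -0.0372, "wx": 0.0019, "wy": 0.0037, "wz": -0.0013, "jaw": 80.0}, {"x": 0.0012, "y": 0, "z": -0.0372, "wx": 0.0019, "wy": 0.0037, "wz": -0.0013, "jaw": 80.0}, {"x": 0.0014, "y": -0.0005, "z": -0.0372, "wx": 0.0019, "wy": 0.0037, "wz": -0.0013, "jaw": 80.0}]
0.24 [313. 171.]
0.26 [318. 147.]
0.267 [319. 139.]
```

View pics/s5z.png

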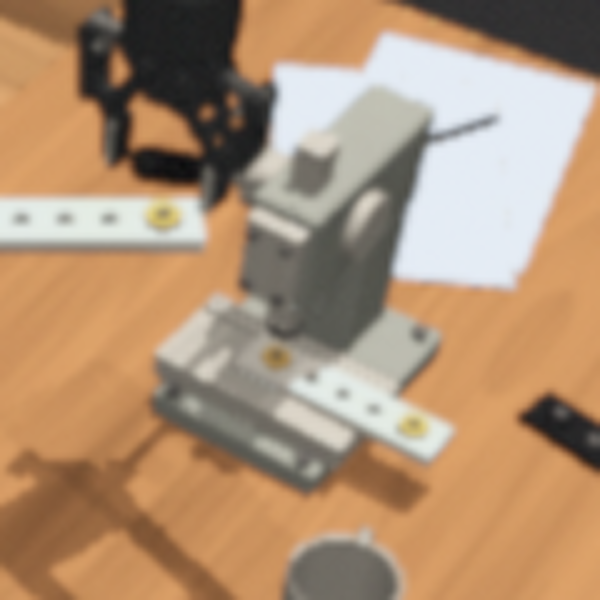

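Ram is back up (top at (318,143), matches z≈0.265) and the terminal sits lower. Retreat upward and go back to the bar.

```bash
python3 -m jog '[{"x":0.001,"y":0,"z":-0.025,"wx":0,"wy":0.005,"wz":0,"jaw":80},{"x":0.001,"y":0,"z":-0.035,"wx":0,"wy":0.005,"wz":0,"jaw":80},{"x":0.001,"y":0,"z":-0.045,"wx":0,"wy":0,"wz":0,"jaw":80},{"x":0.004,"y":-0.020,"z":-0.02,"wx":0,"wy":0,"wz":-0.15,"jaw":80},{"x":0.009,"y":-0.032,"z":0,"wx":0,"wy":0,"wz":-0.17,"jaw":80}]'
python3 plan.py .37 -.17 .36 177.9 8 70
```

```text
clock: 26.0
position: [0.5381, -0.0872, 0.4151]
tool_rot: [1.877, 2.516, 0.001]
wrist_force: [-0.2, 0.9, -0.7]
opening: 0.0679
now [ 0.5381 -0.0872  0.4151] yaw 106.55 F [-0.2  0.9 -0.7] turn [ 1.000e-03  2.000e-03 -1.245e+00] q [-0.29 -0.04  1.59  0.    1.6  -0.58] t 26.0 op 0.0679
[{"x": -0.0039, "y": -0.0231, "z": 0.0069, "wx": 0, "wy": 0, "wz": -0.1557, "jaw": 70.0}, {"x": 0, "y": -0.0234, "z": 0.0069, "wx": 0, "wy": 0, "wz": -0.1557, "jaw": 70.0}, {"x": 0.0033, "y": -0.0232, "z": 0.0069, "wx": 0, "wy": 0, "wz": -0.1557, "jaw": 70.0}, {"x": 0.0069, "y": -0.0224, "z": 0.0069, "wx": 0, "wy": 0, "wz": -0.1557, "jaw": 70.0}, {"x": 0.0103, "y": -0.0211, "z": 0.0069, "wx": 0, "wy": 0, "wz": -0.1557, "jaw": 70.0}]
[{"x": 0.0134, "y": -0.0192, "z": 0.0069, "wx": 0, "wy": 0, "wz": -0.1557, "jaw": 70.0}, {"x": 0.0162, "y": -0.0169, "z": 0.0069, "wx": 0, "wy": 0, "wz": -0.1557, "jaw": 70.0}, {"x": 0.0187, "y": -0.0142, "z": 0.0069, "wx": 0, "wy": 0, "wz": -0.1557, "jaw": 70.0}]
```

```bash
python3 -m jog '[{"x":-0.002,"y":-0.025,"z":0,"wx":0,"wy":0,"wz":-0.16,"jaw":70},{"x":0.002,"y":-0.025,"z":0,"wx":0,"wy":0,"wz":-0.16,"jaw":70},{"x":0.005,"y":-0.025,"z":0,"wx":0,"wy":0,"wz":-0.16,"jaw":70},{"x":0.009,"y":-0.024,"z":0.003,"wx":0,"wy":0,"wz":-0.16,"jaw":70},{"x":0.012,"y":-0.023,"z":0.007,"wx":0,"wy":0,"wz":-0.16,"jaw":70}]'
python3 plan.py .40 -.211 .25 177.9 5 70
```

```text
clock: 26.62
position: [0.4181, -0.1388, 0.4069]
tool_rot: [0.703, 3.055, -0.003]
wrist_force: [0.5, -0.4, 0.3]
opening: 0.0597
now [ 0.4181 -0.1388  0.4069] yaw 154.1 F [ 0.5 -0.4  0.3] turn [-0.002  0.007 -0.415] q [-0.48 -0.28  1.81 -0.    1.61 -1.6 ] t 26.62 op 0.0597
[{"x": -0.0028, "y": -0.0146, "z": 0.0314, "wx": 0, "wy": 0.0014, "wz": -0.0831, "jaw": 70.0}, {"x": -0.0017, "y": -0.0148, "z": 0.0314, "wx": 0, "wy": 0.0014, "wz": -0.0831, "jaw": 70.0}, {"x": -0.0005, "y": -0.0149, "z": 0.0314, "wx": 0, "wy": 0.0014, "wz": -0.0831, "jaw": 70.0}, {"x": 0.0007, "y": -0.0149, "z": 0.0314, "wx": 0, "wy": 0.0014, "wz": -0.0831, "jaw": 70.0}, {"x": 0.0019, "y": -0.0148, "z": 0.0314, "wx": 0, "wy": 0.0014, "wz": -0.0831, "jaw": 70.0}]
```

```bash
python3 -m jog '[{"x":-0.001,"y":-0.016,"z":0.030,"wx":0,"wy":0.001,"wz":-0.09,"jaw":70},{"x":0,"y":-0.016,"z":0.032,"wx":0,"wy":0.001,"wz":-0.09,"jaw":70},{"x":0,"y":-0.016,"z":0.032,"wx":0,"wy":0.001,"wz":-0.09,"jaw":70},{"x":0.001,"y":-0.016,"z":0.032,"wx":0,"wy":0.001,"wz":-0.09,"jaw":70},{"x":0.002,"y":-0.014,"z":0.028,"wx":0,"wy":0.001,"wz":-0.07,"jaw":70}]'
python3 snap.py wrist w13;python3 plan.py .4376 -.2128 .10 177.9 5 70
```

```text
clock: 27.25
position: [0.3958, -0.2176, 0.2531]
tool_rot: [0.012, 3.132, -0.013]
wrist_force: [-0.3, -0.5, 0.0]
opening: 0.0597
now [ 0.3935 -0.2175  0.2488] yaw 179.58 F [-2.3 -0.4 -2.1] turn [-0.005  0.004  0.029] q [-0.66 -0.18  2.01 -0.    1.3  -2.22] t 27.3 op 0.0597
[{"x": -0.0087, "y": 0.0012, "z": 0.0298, "wx": -0.0011, "wy": 0.0007, "wz": 0.0059, "jaw": 70.0}, {"x": -0.0087, "y": 0.0012, "z": 0.0298, "wx": -0.0011, "wy": 0.0007, "wz": 0.0059, "jaw": 70.0}, {"x": -0.0087, "y": 0.0012, "z": 0.0298, "wx": -0.0011, "wy": 0.0007, "wz": 0.0059, "jaw": 70.0}, {"x": -0.0087, "y": 0.0012, "z": 0.0298, "wx": -0.0011, "wy": 0.0007, "wz": 0.0059, "jaw": 70.0}, {"x": -0.0088, "y": 0.0012, "z": 0.0298, "wx": -0.0011, "wy": 0.0007, "wz": 0.0059, "jaw": 70.0}]
```

View pics/w13.png

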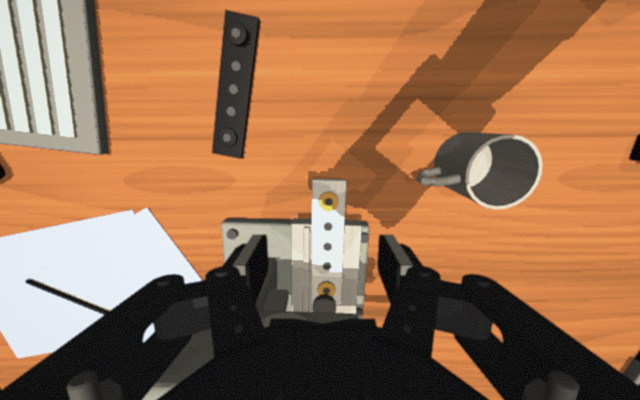

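```bash
python3 - <<'E'
from h import *
import pickle
W=cam("wrist",pickle.load(open("pics/w13.pkl","rb")))
h=onz(W,328,201,.065);print(h,onz(W,327.3,246.7,.06))
for z in(.065,.069,.072):p=onz(W,325.5,289,z);print(z,p,np.linalg.norm(p[:2]-h[:2]))
E
python3 -m jog '[{"x":-0.009,"y":0.002,"z":0.030,"wx":-0.002,"wy":0.001,"wz":0.010,"jaw":65},{"x":-0.009,"y":0.001,"z":0.030,"wx":-0.002,"wy":0.001,"wz":0.010,"jaw":65},{"x":-0.009,"y":0.001,"z":0.030,"wx":0,"wy":0,"wz":0.008,"jaw":62},{"x":-0.008,"y":0.001,"z":0.030,"wx":0,"wy":0,"wz":0,"jaw":62},{"x":-0.007,"y":0,"z":0.018,"wx":0,"wy":0,"wz":0,"jaw":62}]'
python3 plan.py .4376 -.2128 .067 177.9 5 62
```

```text
[ 0.41772764 -0.2137714   0.065     ] [ 0.47886248 -0.21475283  0.06      ]
0.065 [ 0.53621136 -0.21730747  0.065     ] 0.11853646713170865
0.069 [ 0.53356527 -0.21730103  0.069     ] 0.11589138982834027
0.072 [ 0.53158071 -0.21729621  0.072     ] 0.11390761282930623
clock: 27.92
position: [0.4395, -0.2154, 0.1116]
tool_rot: [0.069, 3.134, -0.007]
wrist_force: [-0.3, 0.3, -0.3]
opening: 0.053
now [ 0.4395 -0.2154  0.1116] yaw 177.47 F [-0.3  0.3 -0.3] turn [-0.004  0.007 -0.007] q [-0.6   0.09  2.04 -0.    1.   -2.13] t 27.93 op 0.053
[{"x": 0.0005, "y": 0.0005, "z": 0.0089, "wx": -0.0009, "wy": 0.0014, "wz": -0.0015, "jaw": 62.0}, {"x": 0.0005, "y": 0.0005, "z": 0.0089, "wx": -0.0009, "wy": 0.0014, "wz": -0.0015, "jaw": 62.0}, {"x": 0, "y": 0.0005, "z": 0.0089, "wx": -0.0009, "wy": 0.0014, "wz": -0.0015, "jaw": 62.0}, {"x": 0, "y": 0.0005, "z": 0.0089, "wx": -0.0009, "wy": 0.0014, "wz": -0.0015, "jaw": 62.0}, {"x": 0, "y": 0.0005, "z": 0.0089, "wx": -0.0009, "wy": 0.0014, "wz": -0.0015, "jaw": 62.0}]
```

```bash
python3 -m jog '[{"x":0.001,"y":0.0015,"z":0.012,"wx":-0.004,"wy":0.006,"wz":-0.006,"jaw":62},{"x":0.001,"y":0.0015,"z":0.012,"wx":0,"wy":0,"wz":0,"jaw":62},{"x":0.001,"y":0,"z":0.012,"wx":0,"wy":0,"wz":0,"jaw":62},{"x":0,"y":0,"z":0.008,"wx":0,"wy":0,"wz":0,"jaw":62},{"x":0,"y":0,"z":0,"wx":0,"wy":0,"wz":0,"jaw":62}]'
python3 plan.py .4376 -.2128 .067 177.9 5 62
```

```text
clock: 28.55
position: [0.4369, -0.212, 0.0662]
tool_rot: [0.061, 3.14, -0.0]
wrist_force: [0.1, 1.5, -0.3]
opening: 0.0531
now [ 0.4369 -0.212   0.0662] yaw 177.76 F [ 0.1  1.5 -0.3] turn [-0.     0.001 -0.002] q [-0.6   0.17  2.06  0.    0.91 -2.13] t 28.55 op 0.0531
[{"x": 0, "y": 0, "z": 0, "wx": 0, "wy": 0, "wz": -0.0005, "jaw": 62.0}, {"x": 0, "y": 0, "z": 0, "wx": 0, "wy": 0, "wz": -0.0005, "jaw": 62.0}, {"x": 0, "y": 0, "z": 0, "wx": 0, "wy": 0, "wz": -0.0005, "jaw": 62.0}, {"x": 0, "y": 0, "z": 0, "wx": 0, "wy": 0, "wz": -0.0005, "jaw": 62.0}, {"x": 0, "y": 0, "z": 0, "wx": 0, "wy": 0, "wz": -0.0005, "jaw": 62.0}]
```

Grip, lift 8 mm, and withdraw toward −x.

```bash
python3 -m jog '[{"x":0,"y":0,"z":0,"wx":0,"wy":0,"wz":0,"jaw":20},{"x":0,"y":0,"z":0,"wx":0,"wy":0,"wz":0,"jaw":20},{"x":0,"y":0,"z":0,"wx":0,"wy":0,"wz":0,"jaw":20},{"x":0,"y":0,"z":0,"wx":0,"wy":0,"wz":0,"jaw":20},{"x":0,"y":0,"z":-0.006,"wx":0,"wy":0,"wz":0,"jaw":20}]'
python3 -m jog '[{"x":0,"y":0,"z":-0.005,"wx":0,"wy":0,"wz":0,"jaw":20},{"x":0.012,"y":0,"z":0,"wx":0,"wy":0,"wz":0,"jaw":20},{"x":0.018,"y":0,"z":0,"wx":0,"wy":0,"wz":0,"jaw":20},{"x":0.02,"y":0,"z":0,"wx":0,"wy":0,"wz":0,"jaw":20},{"x":0.02,"y":0,"z":0,"wx":0,"wy":0,"wz":0,"jaw":20}]'
python3 plan.py .363 -.2098 .22 177.9 5 20
```

```text
clock: 29.18
position: [0.4366, -0.2119, 0.0726]
tool_rot: [-0.062, -3.141, -0.0]
wrist_force: [-0.4, 0.8, -1.7]
opening: 0.0384
clock: 29.8
position: [0.3623, -0.2086, 0.078]
tool_rot: [-0.059, -3.14, 0.0]
wrist_force: [0.4, -0.4, -2.7]
opening: 0.0384
now [ 0.3623 -0.2086  0.078 ] yaw 177.85 F [ 0.4 -0.4 -2.7] turn [-0.    -0.001 -0.001] q [-0.69  0.01  2.21 -0.    0.93 -2.22] t 29.8 op 0.0384
[{"x": 0, "y": 0, "z": -0.0284, "wx": 0, "wy": 0, "wz": 0, "jaw": 20.0}, {"x": 0, "y": 0, "z": -0.0284, "wx": 0, "wy": 0, "wz": 0, "jaw": 20.0}, {"x": 0, "y": 0, "z": -0.0284, "wx": 0, "wy": 0, "wz": 0, "jaw": 20.0}, {"x": 0, "y": 0, "z": -0.0284, "wx": 0, "wy": 0, "wz": 0, "jaw": 20.0}, {"x": 0, "y": 0, "z": -0.0284, "wx": 0, "wy": 0, "wz": 0, "jaw": 20.0}]
```

Run:
```python
import numpy as np
from scipy.optimize import least_squares
D=np.array([[.1827,-.5971,.2473,-1.386,.2178,1.6149],[.3015,-.3459,.2852,-1.01,-.18,1.94],[.4206,-.1053,.2871,-.41,-.24,2.0],[.5417,.1642,.2416,.17,.09,1.76],[.5497,.1684,.0158,.18,.42,1.85],[.55,.169,.1869,.18,.17,1.79],[.3659,.0485,.2565,-.06,-.38,2.15],[.3601,-.2079,.1101,-.69,-.06,2.2],[.4369,-.212,.0662,-.6,.17,2.06],[.5972,-.1021,.4111,-.29,.09,1.45],[.5907,-.0967,.09,-.28,.35,1.78],[.5605,-.1,.2833,-.29,.14,1.63]][:-1])
x,y,z,q1,q2,q3=D.T
lat=-x*np.sin(q1)+y*np.cos(q1);rad=x*np.cos(q1)+y*np.sin(q1);print(lat.round(3))
def f(p):
    a,k,L,B,C=p;s=q2+q3
    return np.r_[a+L*np.sin(q2)+B*np.sin(s)+C*np.cos(s)-rad,k+L*np.cos(q2)+B*np.cos(s)-C*np.sin(s)-z]
r=least_squares(f,[0,.2,.4,.4,0]);print(r.x.round(3),np.abs(r.fun).max())
```

```text
[0.07  0.071 0.071 0.07  0.067 0.068 0.07  0.069 0.072 0.073 0.07 ]
[0.007 0.006 0.457 0.552 0.066] 0.005467710016527849
```

Run:
```python
from h import *
C=cam("side")
for z in(.07,.2,.25,.3,.35,.4):print(z,proj(C,[.3616,-.2057,z]).round(0))
# forearm line at pose q2=.42,q3=1.85-like for tray target
a,k,L,B,Cc=.007,.006,.457,.552,.066
from scipy.optimize import fsolve
r=np.sqrt(np.hypot(.435,.385)**2-.07**2)
for z in(.021,.06):
  f=lambda q:[a+L*np.sin(q[0])+B*np.sin(sum(q))+Cc*np.cos(sum(q))-r,k+L*np.cos(q[0])+B*np.cos(sum(q))-Cc*np.sin(sum(q))-z]
  q=fsolve(f,[.42,1.85]);s=sum(q);print(q,"elbow r",a+L*np.sin(q[0]),"z rel h",L*np.cos(q[0]),"wrist r",r,"z rel h",z-k)
print(np.degrees(np.arctan2(.385,.435)-np.arcsin(.07/.581)))
```

```text
0.07 [416. 181.]
0.2 [424. 154.]
0.25 [428. 143.]
0.3 [432. 131.]
0.35 [436. 118.]
0.4 [440. 105.]
[0.41937976 1.84174599] elbow r 0.19308767594566906 z rel h 0.4173971452479517 wrist r 0.5766714836022326 z rel h 0.015000000000000001
[0.35493389 1.83602686] elbow r 0.16582046963526215 z rel h 0.4285149453926138 wrist r 0.5766714836022326 z rel h 0.054
34.59075829117323
```

```bash
python3 -m jog '[{"x":0,"y":0.005,"z":-0.040,"wx":0,"wy":0,"wz":0,"jaw":20},{"x":0,"y":0.02,"z":-0.045,"wx":0,"wy":0,"wz":0,"jaw":20},{"x":0,"y":0.04,"z":-0.045,"wx":0,"wy":0,"wz":0,"jaw":20},{"x":0,"y":0.045,"z":-0.03,"wx":0,"wy":0,"wz":0,"jaw":20},{"x":0,"y":0.045,"z":0,"wx":0,"wy":0,"wz":0,"jaw":20}]'
python3 plan.py .40 .04 .25 180 4 20
```

```text
clock: 30.42
position: [0.3605, -0.0501, 0.2401]
tool_rot: [-0.077, -3.134, -0.009]
wrist_force: [0.6, -0.2, -2.5]
opening: 0.0383
now [ 0.3605 -0.0501  0.2401] yaw 177.18 F [ 0.6 -0.2 -2.5] turn [ 0.005 -0.006 -0.049] q [-0.33 -0.38  2.19  0.    1.35 -1.86] t 30.43 op 0.0383
[{"x": -0.0087, "y": 0.023, "z": -0.0024, "wx": 0.0014, "wy": -0.0015, "wz": -0.0123, "jaw": 20.0}, {"x": -0.009, "y": 0.0229, "z": -0.0024, "wx": 0.0014, "wy": -0.0015, "wz": -0.0123, "jaw": 20.0}, {"x": -0.0093, "y": 0.0228, "z": -0.0025, "wx": 0.0014, "wy": -0.0015, "wz": -0.0123, "jaw": 20.0}, {"x": -0.0096, "y": 0.0226, "z": -0.0025, "wx": 0.0014, "wy": -0.0015, "wz": -0.0123, "jaw": 20.0}]
```

```bash
python3 -m jog '[{"x":-0.005,"y":0.040,"z":-0.004,"wx":0.002,"wy":-0.002,"wz":-0.02,"jaw":20},{"x":-0.020,"y":0.042,"z":-0.004,"wx":0.002,"wy":-0.002,"wz":-0.02,"jaw":20},{"x":-0.038,"y":0.036,"z":-0.003,"wx":0,"wy":0,"wz":-0.02,"jaw":20},{"x":-0.042,"y":0.036,"z":0,"wx":0,"wy":0,"wz":-0.02,"jaw":20},{"x":-0.040,"y":0.036,"z":0,"wx":0,"wy":0,"wz":-0.02,"jaw":20}]'
python3 plan.py .48 .30 .25 188 4 20
```

```text
clock: 31.05
position: [0.5017, 0.1448, 0.2488]
tool_rot: [0.083, -3.137, 0.002]
wrist_force: [-0.2, -0.8, -1.9]
opening: 0.0384
now [0.5017 0.1448 0.2488] yaw -176.95 F [-0.2 -0.8 -1.9] turn [-0.001 -0.004 -0.086] q [ 0.15 -0.    1.85 -0.    1.3  -1.48] t 31.05 op 0.0384
[{"x": 0.0034, "y": 0.039, "z": 0, "wx": 0, "wy": -0.001, "wz": -0.0216, "jaw": 20.0}, {"x": 0.0025, "y": 0.0391, "z": 0, "wx": 0, "wy": -0.001, "wz": -0.0216, "jaw": 20.0}, {"x": 0.0017, "y": 0.0391, "z": 0, "wx": 0, "wy": -0.001, "wz": -0.0216, "jaw": 20.0}, {"x": 0.0008, "y": 0.0392, "z": 0, "wx": 0, "wy": -0.001, "wz": -0.0216, "jaw": 20.0}]
```

```bash
python3 -m jog '[{"x":0,"y":0.042,"z":0,"wx":0,"wy":-0.002,"wz":-0.03,"jaw":20},{"x":0.001,"y":0.042,"z":0,"wx":0,"wy":-0.002,"wz":-0.03,"jaw":20},{"x":0.006,"y":0.044,"z":0,"wx":0,"wy":0,"wz":-0.03,"jaw":20},{"x":0.018,"y":0.044,"z":0,"wx":0,"wy":0,"wz":-0.03,"jaw":20},{"x":0.018,"y":0.044,"z":0,"wx":0,"wy":0,"wz":-0.02,"jaw":20}]'
python3 snap.py wrist w14;python3 plan.py .435 .385 .12 191 5 20
```

```text
clock: 31.68
position: [0.431, 0.3532, 0.2436]
tool_rot: [0.302, -3.119, 0.007]
wrist_force: [0.5, 0.2, -3.0]
opening: 0.0379
now [0.4272 0.3579 0.2435] yaw -168.73 F [-1.9  2.4 -3.2] turn [ 0.003 -0.011  0.005] q [ 0.57  0.08  1.77  0.01  1.29 -1.2 ] t 31.73 op 0.0383
[{"x": -0.0029, "y": 0.005, "z": 0.0247, "wx": 0.0005, "wy": -0.0023, "wz": 0.0009, "jaw": 20.0}, {"x": -0.0028, "y": 0.005, "z": 0.0247, "wx": 0.0005, "wy": -0.0023, "wz": 0.0009, "jaw": 20.0}, {"x": -0.0028, "y": 0.005, "z": 0.0247, "wx": 0.0005, "wy": -0.0023, "wz": 0.0009, "jaw": 20.0}, {"x": -0.0027, "y": 0.005, "z": 0.0247, "wx": 0.0005, "wy": -0.0023, "wz": 0.0009, "jaw": 20.0}, {"x": -0.0026, "y": 0.005, "z": 0.0247, "wx": 0.0005, "wy": -0.0023, "wz": 0.0009, "jaw": 20.0}]
```

View pics/w14.png

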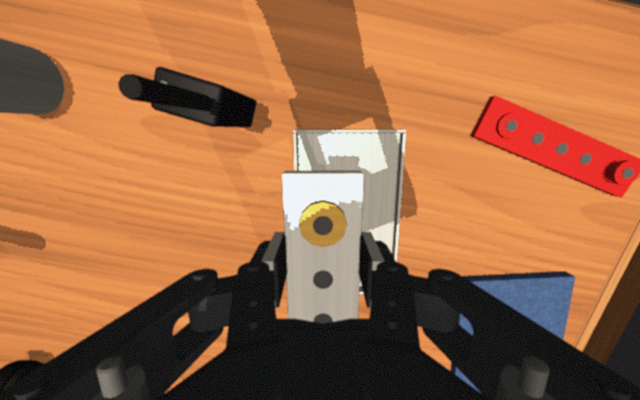

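```bash
python3 - <<'E'
from h import *
import pickle
W=cam("wrist",pickle.load(open("pics/w14.pkl","rb")))
a=onz(W,295,131,.02)[:2];b=onz(W,405.5,131,.02)[:2];m=(a+b)/2;d=b-a;print(a,b,np.linalg.norm(d))
n=np.array([d[1],-d[0]])/np.linalg.norm(d);n=n if n[0]>0 else -n;print("yaw",np.degrees(np.arctan2(n[1],n[0])),"center",m+.115*n)
E
python3 -m jog '[{"x":-0.003,"y":0.006,"z":0.025,"wx":0,"wy":-0.005,"wz":0.002,"jaw":20},{"x":-0.003,"y":0.006,"z":0.027,"wx":0,"wy":-0.004,"wz":0.002,"jaw":20},{"x":-0.003,"y":0.006,"z":0.027,"wx":0,"wy":0,"wz":0,"jaw":20},{"x":-0.003,"y":0.006,"z":0.027,"wx":0,"wy":0,"wz":0,"jaw":20},{"x":-0.002,"y":0.003,"z":0.020,"wx":0,"wy":0,"wz":0,"jaw":20}]'
python3 plan.py .435 .385 .05 191 5 20
```

```text
[0.37734789 0.30658273] [0.35128678 0.44014945] 0.1360854493036589
yaw 11.04065691923764 center [0.47718886 0.39538922]
clock: 32.35
position: [0.4312, 0.3839, 0.1141]
tool_rot: [0.305, -3.123, -0.002]
wrist_force: [0.2, 0.1, -2.2]
opening: 0.0384
now [0.4312 0.3839 0.1141] yaw -168.83 F [ 0.2  0.1 -2.2] turn [ 0.002 -0.004  0.003] q [ 0.6   0.27  1.82  0.    1.05 -1.16] t 32.35 op 0.0384
[{"x": -0.0008, "y": 0, "z": 0.0128, "wx": 0, "wy": -0.0008, "wz": 0.0006, "jaw": 20.0}, {"x": -0.0008, "y": 0, "z": 0.0128, "wx": 0, "wy": -0.0008, "wz": 0.0006, "jaw": 20.0}, {"x": -0.0008, "y": 0, "z": 0.0128, "wx": 0, "wy": -0.0008, "wz": 0.0006, "jaw": 20.0}, {"x": -0.0008, "y": 0, "z": 0.0128, "wx": 0, "wy": -0.0008, "wz": 0.0006, "jaw": 20.0}, {"x": -0.0008, "y": 0, "z": 0.0128, "wx": 0, "wy": -0.0008, "wz": 0.0006, "jaw": 20.0}]
```

```bash
python3 -m jog '[{"x":-0.002,"y":0.002,"z":0.020,"wx":0.002,"wy":-0.004,"wz":0.003,"jaw":20},{"x":-0.002,"y":0.001,"z":0.023,"wx":0,"wy":0,"wz":0,"jaw":20},{"x":-0.002,"y":0.001,"z":0.021,"wx":0,"wy":0,"wz":0,"jaw":20},{"x":-0.001,"y":0,"z":0.014,"wx":0,"wy":0,"wz":0,"jaw":20},{"x":0,"y":0,"z":0.006,"wx":0,"wy":0,"wz":0,"jaw":20}]'
python3 plan.py .437 .387 .0205 191 5 20|head -1
```

```text
clock: 32.98
position: [0.4358, 0.3848, 0.0252]
tool_rot: [0.298, -3.124, 0.005]
wrist_force: [-0.0, -0.9, -2.8]
opening: 0.0381
now [0.4358 0.3848 0.0252] yaw -169.11 F [-0.  -0.9 -2.8] turn [-0.003 -0.004 -0.002] q [ 0.6   0.41  1.83 -0.    0.9  -1.16] t 32.98 op 0.0381
```

```bash
python3 -m jog '[{"x":0,"y":0,"z":0.002,"wx":-0.003,"wy":-0.004,"wz":0,"jaw":20},{"x":0,"y":0,"z":0.0015,"wx":0,"wy":0,"wz":0,"jaw":20},{"x":0,"y":0,"z":0.0015,"wx":0,"wy":0,"wz":0,"jaw":20},{"x":0,"y":0,"z":0.0015,"wx":0,"wy":0,"wz":0,"jaw":20},{"x":0,"y":0,"z":0.0015,"wx":0,"wy":0,"wz":0,"jaw":20}]'
```

```text
clock: 33.6
position: [0.437, 0.3854, 0.021]
tool_rot: [-0.298, 3.126, 0.001]
wrist_force: [-4.8, -2.5, 8.7]
opening: 0.0382
```

Contact with the tray floor (+8.7 N at z 0.021). Release and retreat.

```bash
python3 -m jog '[{"x":0,"y":0,"z":-0.0005,"wx":0,"wy":0,"wz":0,"jaw":35},{"x":0,"y":0,"z":0,"wx":0,"wy":0,"wz":0,"jaw":55},{"x":0,"y":0,"z":0,"wx":0,"wy":0,"wz":0,"jaw":62},{"x":0,"y":0,"z":0,"wx":0,"wy":0,"wz":0,"jaw":62},{"x":0,"y":0,"z":0,"wx":0,"wy":0,"wz":0,"jaw":62}]'
python3 -m jog '[{"x":0,"y":0,"z":-0.015,"wx":0,"wy":0,"wz":0,"jaw":62},{"x":0,"y":0,"z":-0.030,"wx":0,"wy":0,"wz":0,"jaw":62},{"x":0,"y":0,"z":-0.045,"wx":0,"wy":0,"wz":0,"jaw":62},{"x":0,"y":0,"z":-0.045,"wx":0,"wy":0,"wz":0,"jaw":62},{"x":0,"y":0,"z":-0.040,"wx":0,"wy":0,"wz":0,"jaw":62}]'
python3 -m jog '[{"x":-0.01,"y":0,"z":-0.03,"wx":0,"wy":0,"wz":0,"jaw":62},{"x":-0.01,"y":0,"z":-0.02,"wx":0,"wy":0,"wz":0,"jaw":62},{"x":0,"y":0,"z":0,"wx":0,"wy":0,"wz":0,"jaw":62},{"x":0,"y":0,"z":0,"wx":0,"wy":0,"wz":0,"jaw":62},{"x":0,"y":0,"z":0,"wx":0,"wy":0,"wz":0,"jaw":62}]'
for n in wrist top side; do python3 snap.py $n e_$n; done
```

```text
clock: 34.22
position: [0.4391, 0.387, 0.0233]
tool_rot: [-0.298, 3.121, 0.005]
wrist_force: [0.3, 0.1, -0.2]
opening: 0.0529
clock: 34.85
position: [0.4358, 0.3848, 0.2025]
tool_rot: [-0.299, 3.127, 0.0]
wrist_force: [1.0, 1.0, -0.1]
opening: 0.0531
clock: 35.48
position: [0.4564, 0.3895, 0.2619]
tool_rot: [-0.299, 3.117, 0.009]
wrist_force: [-0.5, -0.5, 0.0]
opening: 0.0528
```

View pics/e_wrist.png

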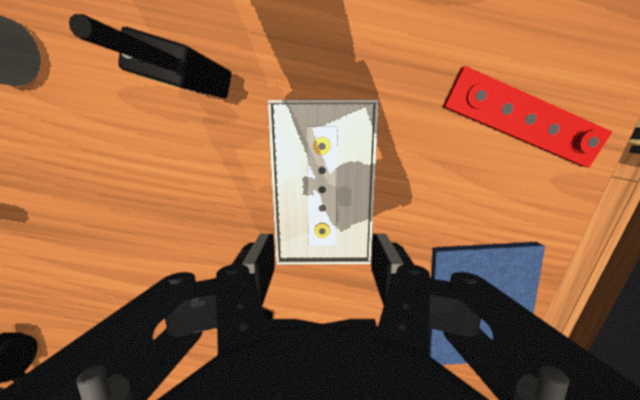

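View pics/e_top.png

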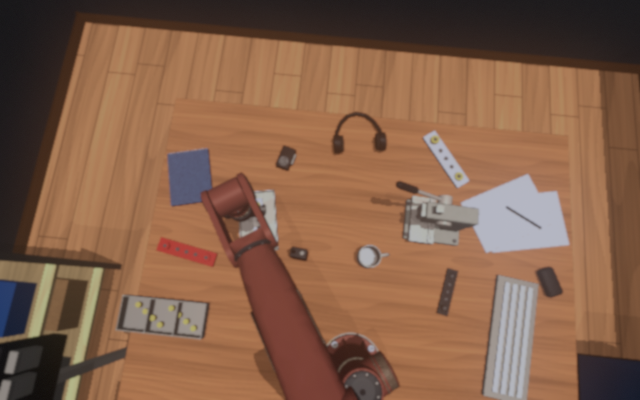

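View pics/e_side.png

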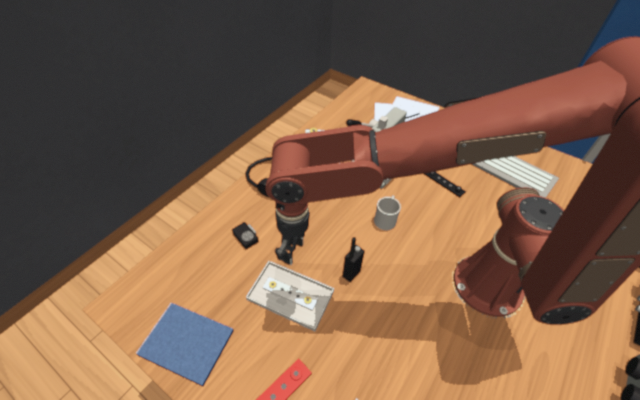

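The bar lies in the middle of the tray, terminals at (322,145) and (322,231). In the top view the mug, radio, microphone, headphones and handle are at their starting pixels. One last numeric check.

Run:
```python
from h import *
import pickle
W=cam("wrist",pickle.load(open("pics/e_wrist.png".replace("png","pkl"),"rb")))
c=onz(W,322,189,.014);print("centre off tray",(c[:2]-[.4765,.3945]).round(4))
print("home",np.linalg.norm((onz(W,322,145.5,.019)-c)[:2]),[(z,np.linalg.norm((onz(W,322,231,z)-c)[:2]).round(4)) for z in(.019,.027)])
a=cv2.imread("pics/top0.png");b=cv2.imread("pics/e_top.png")
for n,(x,y,w,h) in dict(mug=(350,240,40,32),radio=(285,244,28,20),mic=(272,142,30,32),phones=(325,105,68,52),handle=(393,178,30,16)).items():
    A=a[y:y+h,x:x+w];r=cv2.matchTemplate(b[y-6:y+h+6,x-6:x+w+6],A,cv2.TM_CCOEFF_NORMED);_,m,_,l=cv2.minMaxLoc(r);print(n,round(m,3),"shift px",(l[0]-6,l[1]-6))
from cell import sign_off
print(sign_off())
```

```text
centre off tray [ 0.001  -0.0013]
home 0.0598913733480146 [(0.019, np.float64(0.0605)), (0.027, np.float64(0.0573))]
mug 1.0 shift px (0, 0)
radio 0.993 shift px (0, 0)
mic 1.0 shift px (0, 0)
phones 1.0 shift px (0, 0)
handle 1.0 shift px (0, 0)
the job is handed in; nothing more can be done
None
```

The job is done and handed in at about 35.6 s of the 70 s allowed. I laid the bar on the press bed with its proud terminal under the ram and swung the handle down until it met the stop. I then eased the handle back up with the grip held in the jaws and left the bar lying in the tray.

What the last checks showed:
- **At the stop:** the wrist force jumped to about 37 N, which I took as the handle reaching its stop. The handle angle itself can't be read.
- **Terminal:** in the wrist view it measures 60.5 mm from the bar's centre at the pressed-home height and 57.3 mm at the starting height. The true distance is 60 mm, so it is home.
- **Bar in tray:** its centre is about 2 mm from the tray's centre, terminals up. The flatness is judged by eye from the pictures, with floor contact felt at the right height on setting down.
- **Bystanders and handle:** the mug, radio, microphone, headphones and handle match the first top picture with no pixel shift. One pixel there is about 2–3 mm.

Two things disagreed along the way:
- **Bar on the bed:** the side camera put the terminal 3–6 mm from the ram axis, while the wrist camera put it within about 3 mm. Both are inside the 8 mm limit.
- **Grip on the handle:** the jaws slipped about 7–10 mm on the handle when pushing into the stop. On the way back up the hand stopped a little short of its starting height, but the pictures show the handle and ram back at rest.

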